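# Stop the edge burnisher, test its clamp screw, release the stop

### The job

The strap-edge burnisher must be made safe before its guide is checked: push the large black mushroom stop button on the grey box (left of the tall cabinet, near the arbor press) all the way down so that it stays down by itself when you let go. While it is down, test the wing screw that clamps the guide on the burnisher: give the wing a tightening (clockwise) twist of about 20 degrees against its spring, hold it there for a second to see that the screw itself does not turn, and let the wing come back. Then twist the mushroom head clockwise to reset it so that it springs fully up, let go of it, and do not press the small flat start button or disturb the things lying around.

Things in the scene. Friction and masses are not known exactly. Their poses are not given: they have to be found in the camera images.
- stop_station: Grey control box fixed to the bench, 88 mm (its x) by 154 mm (its y), top plate 70 mm above the bench. Origin: centre of its underside; z up. It carries the mushroom stop button at its (0, -36 mm) and a small flat start button of 25 mm diameter, inside a raised ring, at its (0, +40 mm).
- stop_top (a point): Centre of the dome top of the black mushroom head, z up; moves and turns with it. Head: fluted round, 41 mm diameter, 22 mm high, straight sides from 6 to 22 mm below this point. Up, the point is 36 mm above the box's top plate; latched, 28 mm, leaving 6 mm under the head (a 3 mm collar, 37 mm wide, lies there). Grip the sides with the fingertips about 20 mm below this point.
- stop_button (a joint): Stop button travel in m: 0 fully up, 0.012 bottom of stroke. Pushing it takes 4 N at the top, rising to about 11 N at the bottom. Pushed 9 mm or more (push it to the bottom) it snaps under a latch and stays at about 0.008 when let go, until the head is twisted.
- stop_twist (a joint): Twist of the mushroom head in rad, 0 at rest, positive clockwise seen from above, at most 0.9. Twisted beyond about 0.5 while latched, the button is freed, and springs up once the fingers let go of it (a firm grip holds it down); a weak spring (about 0.05 N m) turns the head back to 0.
- start_top (a point): Centre of the mouth of the raised ring round the flat start button, 77 mm above the bench, z up. The button face lies inside the ring (35 mm outside), 5 mm below this point.
- start_button (a joint): Travel of the start button in m, 0 up, 0.005 pressed. To be left at 0.
- burnisher: Burnisher, fixed to the bench. Base 104 mm (its x) by 180 mm (y); along its y: grey motor at the -y end, top 141 mm above the bench; grooved wooden drum, 40 mm diameter, y = -11 to 17 mm, top 126 mm; steel guide block 80 x 44 mm at the +y end, top 98 mm, lip to 106 mm on the drum's side. Origin: centre of its underside, z up. Wing screw at its (0, +55) mm. A tall cabinet (top 196 mm) stands beside it.
- wing_top (a point): Centre of the top of the wing of the clamp screw, 136 mm above the bench, on the screw's axis; z up, its x along the wing. The wing is an upright flat dark bar 46 mm long (x), 10 mm thick (y) and 24 mm high, from this point down. Grip it across its thickness. It turns with the wing.
- clamp_wing (a joint): Wind-up of the wing against the screw in rad: 0 at rest, positive clockwise seen from above (tightening), at most 0.9. Torsion spring of 0.8 N m per rad between wing and screw, so 0.35 rad is 0.28 N m; the wing springs back when let go.
- clamp_screw (a joint): Angle of the screw itself in the guide in rad, positive clockwise; it starts at some angle within +-0.8 and must not turn. It begins to slip at 0.48 N m, that is at 0.6 rad of wind-up.
- screw_rim (a point): Point that turns with the screw itself, 30 mm from its axis, along the wing when the wing is at rest.
- slicker: Loose wooden edge slicker, 22x105x22 mm, a bystander. Origin: centre of its underside.
- wax_block: Loose yellow block of wax, 36x55x23 mm, a bystander. Origin: centre of its underside.
- round_tin: Loose round tin with a yellow lid, 65 mm in diameter, 31 mm high, a bystander. Origin: centre of its underside.
- spool: Loose spool of blue thread standing upright, about 54 mm wide and 52 mm high, a bystander. Origin: centre of its underside.

How it is judged:
By the outcome, as a careful person would: the job done as asked, in the order asked, and still so for the second after the job is handed in, with the robot touching nothing.
It also fails if it takes over 72 s, if anything falls off the work surface, if the arm or the gripper's body presses on something with over 40 N, if the wrist force passes 120 N, or if a joint passes its speed limit or range.

### The arm

A 6-joint arm with a two-finger parallel gripper is mounted at the origin on a cart in front of the work surface, level with it; the furniture and walls round the work are solid. World frame = base frame: x ahead of the robot, y to its left, z up, the work surface at z = 0. Lengths are in mm, angles in rad, forces in N, time in s.
With the tool pointing down it reaches from about 250 to 800 mm from the base axis. Payload 8.5 kg.
Tool frame: the origin (TCP) lies on the centre line of the jaws, within the pads' length; the fingertips stand 25 mm ahead of it and the grasp point (between the pads) lies 6 mm ahead of it; x points along the fingers, y is the direction in which the jaws open and shut, and the axes are right-handed (so a half turn about x gives the same grasp; the last joint's range is limited). The gripper opens to 85 mm and grips with 20 to 120 N. Pads are 22 mm wide; open, the fingers measure 114 mm over their backs; the gripper's body (76 mm by 85 mm) begins 54 mm behind the grasp point. The pads swing forward as they close: fully open they stand 13 mm farther back than shut.
Start: joints at [1.191, 0.238, -0.013, 1.319, 0, 1.571], TCP at [194.619, 487.55, 256.276] pointing down, gripper open.
Joint ranges: [-2.66, 2.66], [-1.03, 1.9], [-1.14, 1.46], [-1.82, 2.27], [-1.45, 1.34], [-3.14, 3.14]. Speed limits (rad/s): [2.22, 2.22, 2.79, 3.14, 3.14, 3.14].

### API

Orientations are given as a unit quaternion [w, x, y, z].
In Python, from plant import bot gives the robot as it stands. The module is installed in compiled form; this text tells all that it offers.
- The arm moves only by the tool jog_arm, never from a script. Its argument "series" is a list of rows, each an object with "fingers": the closure, from 0 (fully open) to 1 (shut); "travel": the shift along the tool's x, y, z in units of 40 mm (1.0 is 40 mm), a list of three; "turn": the turn about the tool's x in rad. In form: [{"fingers": fingers, "travel": [dx, dy, dz], "turn": turn}, ...]. A call has 1 to 8 rows; each row shifts and turns the pose as measured when the row begins, along the tool's axes as they then stand; what a row does not reach is not made up. A row lasts 1/12 s, in which the tool goes at most 41.7 mm and 7.16 degrees, less where a joint would pass 70% of its speed; a pose out of reach is approached as far as the arm can. A call is refused whole if a number of a shift passes 1 or a number of a turn 0.125, either way. A call with a gripper value outside its range is refused whole. The fingers move at their own pace and stop on an object; "squeeze" is the grip in N (left out, the last holds). Time passes only in rows, so rows that do not move let the fingers close. It gives the time, the measured TCP pose, the force and the opening at its end, in the units of the state.
- bot.observe(): the state, without advancing time (a new reading comes with each control period).
- bot.camera(name): name is "scene" or "side" or "wrist"; returns a dict with "color" (384x512x3 uint8, blue, green, red), "intrinsics" (3x3 intrinsics, pixels), "rvec" (rotation vector, rad) and "tvec" (3), from world to camera coordinates, as OpenCV has them. Camera axes: x right, y down, z forward; pixel columns grow to the right and rows downward; lengths in mm; the calibration is good to about 2 mm. A picture is of the moment at which its call begins. There is no depth.
- bot.job_done(): hands the job in, once; it reports no verdict.
The state is a dict: "time_s": time; "joint_positions": joint angles; "joint_vel": joint speeds; "effort": joint torques, N m; "tool_pos": TCP position; "orientation": TCP orientation; "force": force on the tool from outside, world axes, zero at the start; "wrist_torque": the same for the moment, N m; "finger_gap": opening from 0.0 (shut) to 1.0 (fully open).
Only numpy, scipy, OpenCV 4.12 (cv2) and the standard library are available. Lean on these libraries where they do the work, as an engineer would, in place of code of your own. Each camera call takes 0.05 s, during which the arm holds its last target.

## Working session

There is one attempt and no reset: what is moved stays moved. The work goes in short steps, Python scripts to look and compute and a tool call to move; the robot and the scene stay as the last step left them, time stands still between calls to the robot, and variables do not carry over. Pictures are saved under pics/ and viewed, and the job is handed in when it is done.

Besides the shell and the picture viewer there is one more tool, called after ">>>" by a JSON object that holds its "fn" and its "kwargs", one argument or row to a line. jog_arm: Moves the arm, as the interface text tells. Its arguments: {"type":"object","properties":{"series":{"type":"array","items":{"type":"object","properties":{"fingers":{"type":"number"},"travel":{"type":"array","items":{"type":"number"}},"turn":{"type":"number"}}}},"squeeze":{"type":"number"}},"required":["series"]}

```bash
mkdir -p pics; cat > h.py <<'E'
import numpy as np, cv2
from plant import bot
def snap(name,fn):
    c=bot.camera(name); cv2.imwrite(f'pics/{fn}.png',c['color']); np.savez(f'pics/{fn}.npz',**{k:np.array(v) for k,v in c.items()}); return c
def load(fn): return dict(np.load(f'pics/{fn}.npz'))
def ray(c,u,v):
    K=np.array(c['intrinsics']);R=cv2.Rodrigues(np.array(c['rvec'],float).reshape(3,1))[0];t=np.array(c['tvec'],float).reshape(3)
    d=R.T@np.linalg.solve(K,[u,v,1.]);return -R.T@t,d/np.linalg.norm(d)
def onz(c,u,v,z):
    o,d=ray(c,u,v);return o+d*(z-o[2])/d[2]
def tri(*rs):
    A=0;b=0
    for o,d in rs:
        P=np.eye(3)-np.outer(d,d);A=A+P;b=b+P@o
    x=np.linalg.solve(A,b);return x,[np.linalg.norm((np.eye(3)-np.outer(d,d))@(x-o)) for o,d in rs]
def proj(c,p):
    return cv2.projectPoints(np.array(p,float).reshape(-1,3),np.array(c['rvec'],float),np.array(c['tvec'],float),np.array(c['intrinsics'],float),None)[0].reshape(-1,2)
E
python3 - <<'E'
from h import *
for n in('scene','side','wrist'):
    c=snap(n,n+'0'); o,d=ray(c,256,192); print(n,o.round(),d.round(2),np.array(c['intrinsics'])[0,0])
s=bot.observe();print(s)
E
```

```text
scene [-687. -835.  914.] [ 0.7   0.54 -0.47] 487.40045582835637
side [ 285. 1391. 1244.] [ 0.12 -0.75 -0.65] 466.15622848847653
wrist [120. 517. 373.] [ 0.3  -0.12 -0.95] 345.77647968470967
{'time_s': 0.15, 'joint_positions': array([ 1.19100256e+00,  2.38656651e-01, -1.40177435e-02,  1.31919397e+00,
        7.55748533e-06,  1.57079707e+00]), 'joint_vel': array([ 0.00086558, -0.00153048,  0.00198966,  0.00047229,  0.00022538,
        0.00168465]), 'effort': array([-4.35602187e-04, -5.39080060e+01,  3.46597660e+01,  1.43681327e-02,
        3.08941779e-06,  1.22968196e-07]), 'tool_pos': array([194.53147044, 487.34124234, 255.83480505]), 'orientation': array([ 0.6943213 ,  0.13310034,  0.69446964, -0.13384375]), 'force': array([-0.53577773, -0.06743513,  0.33659865]), 'wrist_torque': array([-0.0294245 , -0.03781147,  0.03923847]), 'finger_gap': 0.9994879758589925}
```

View pics/scene0.png

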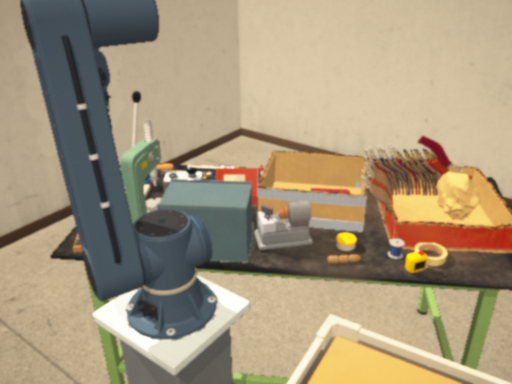

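View pics/side0.png

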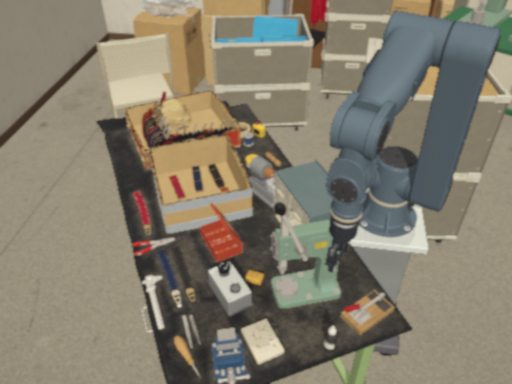

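View pics/wrist0.png

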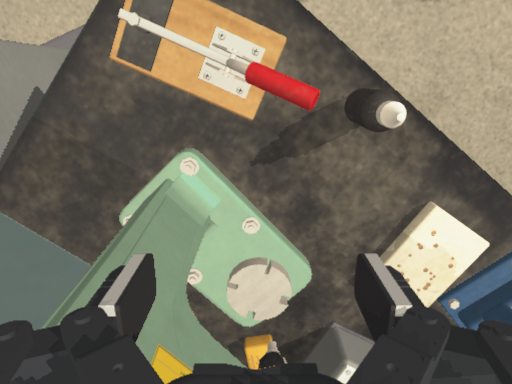

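The side view shows the grey box near (230,288) with the black mushroom at about (224,268), the press at (305,270), the burnisher at (262,175) and the tall cabinet at (305,190). I'll zoom in on both views.

```bash
python3 - <<'E'
from h import *
c=load('side0');im=c['color']
a=cv2.resize(im[240:330,180:300],None,fx=6,fy=6,interpolation=cv2.INTER_CUBIC);cv2.imwrite('pics/z1.png',a[:600,:800])
a=cv2.resize(im[130:240,220:340],None,fx=5,fy=5,interpolation=cv2.INTER_CUBIC);cv2.imwrite('pics/z2.png',a)
c2=load('scene0');a=cv2.resize(c2['color'][180:270,150:350],None,fx=4,fy=4,interpolation=cv2.INTER_CUBIC);cv2.imwrite('pics/z3.png',a)
for n,u,v,z in [('mush',224,265,106),('box far l',209,267,70),('wing?',285,165,136),('lever ball',280,208,300),('lever ball',280,208,200),('cab',305,190,196)]:
    print(n,onz(c,u,v,z).round())
E
```

```text
mush [536. 437. 106.]
box far l [590. 423.  70.]
wing? [397. -78. 136.]
lever ball [373. 355. 300.]
lever ball [382. 245. 200.]
cab [307. 135. 196.]
```

View pics/z1.png

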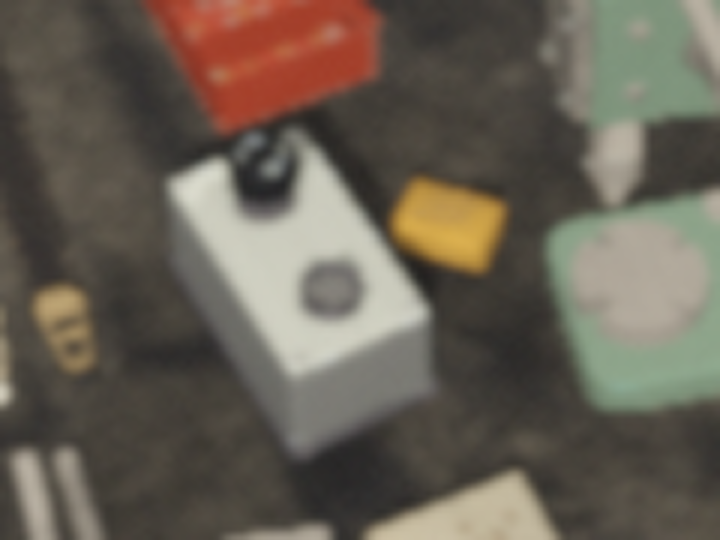

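View pics/z2.png

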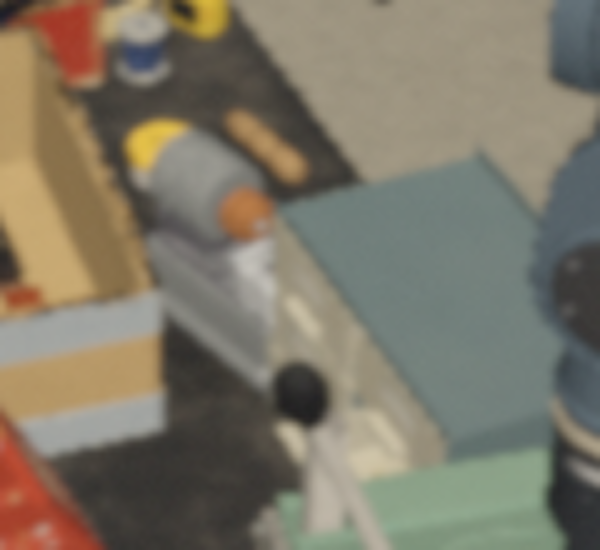

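View pics/z3.png

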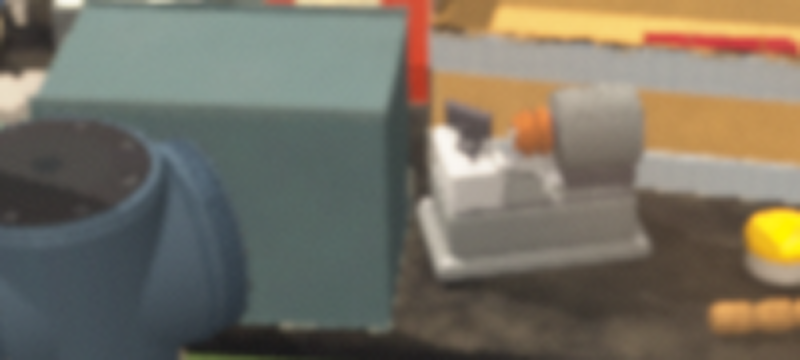

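```bash
python3 - <<'E'
from h import *
c=load('scene0');s=load('side0')
Z=lambda a,b:(150+a/4-.375,180+b/4-.375)
for n,a,b,z in [('wing top l',448,102,136),('wing top r',490,115,136),('wing mid',470,110,136),('cab tr',408,10,196),('cab near l',385,112,196),('cab near edge bottom',388,325,0),('base nr',645,248,0),('base near l',440,278,0)]:
    print(n,onz(c,*Z(a,b),z).round())
S=lambda a,b:(180+a/6-.4,240+b/6-.4)
for n,a,b,z in [('m',264,155,106),('ring',332,288,77),('c1',168,184,70),('c2',292,378,70),('c3',430,310,70),('wax',450,205,23)]:
    print(n,onz(s,*S(a,b),z).round())
S=lambda a,b:(220+a/5-.4,130+b/5-.4)
for n,a,b,z in [('cab',283,205,196),('cabnear',445,450,196),('cab far r',480,150,196),('lever ball',300,395,300),('slicker',265,145,10),('spool',143,40,50)]:
    print(n,onz(s,*S(a,b),z).round())
# lever ball tri
print(tri(ray(s,*S(300,395)),ray(c,136,97)))
E
```

```text
wing top l [413.  -3. 136.]
wing top r [416. -43. 136.]
wing mid [413. -26. 136.]
cab tr [432.  51. 196.]
cab near l [289. -39. 196.]
cab near edge bottom [290. -35.   0.]
base nr [ 504. -141.    0.]
base near l [366. -29.   0.]
m [537. 439. 106.]
ring [490. 497.  77.]
c1 [592. 437.  70.]
c2 [500. 551.  70.]
c3 [438. 498.  70.]
wax [445. 389.  23.]
cab [419.  40. 196.]
cabnear [284. 282. 196.]
cab far r [280. -50. 196.]
lever ball [374. 358. 300.]
slicker [ 470. -284.   10.]
spool [ 595. -374.   50.]
(array([360.60501032, 493.62965734, 422.32228499]), [np.float64(1.7806288183486214), np.float64(1.7806288183488235)])
```

```bash
python3 - <<'E'
from h import *
c=load('side0');im=c['color']
a=cv2.resize(im[195:315,255:365],None,fx=5,fy=5,interpolation=cv2.INTER_CUBIC)
c2=load('scene0');b=cv2.resize(c2['color'][80:270,60:180],None,fx=3,fy=3,interpolation=cv2.INTER_CUBIC)
cv2.imwrite('pics/z4.png',a);cv2.imwrite('pics/z5.png',b)
E
```

```text
(no output)
```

View pics/z4.png

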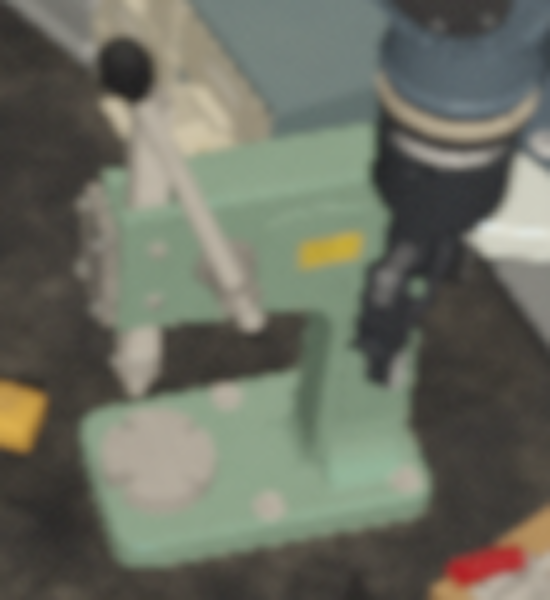

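View pics/z5.png

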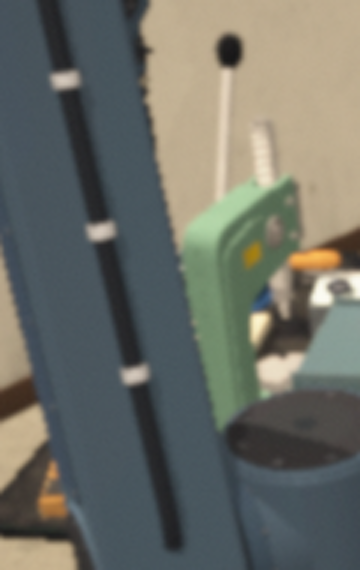

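```bash
python3 - <<'E'
from h import *
s=load('side0');c=load('scene0')
S=lambda a,b:(255+a/5-.4,195+b/5-.4)
C=lambda a,b:(60+a/3-.33,80+b/3-.33)
for n,a,b,z in [('base front l',80,420,25),('front bottom',125,565,0),('right',430,500,15),('disk',155,458,30)]:
    print(n,onz(s,*S(a,b),z).round())
for n,p,q in [('ball',(127,68),(229,50)),('rack top',(150,105),(262,125)),('head front top',(118,210),(290,182)),('label',(332,250),(253,255)),('pivot',(225,265),(275,232)),('head bot corner',(120,325),(298,250))]:
    print(n,[x for x in tri(ray(s,*S(*p)),ray(c,*C(*q)))])
E
```

```text
base front l [389. 403.  25.]
front bottom [348. 495.   0.]
right [158. 425.  15.]
disk [337. 431.  30.]
ball [array([360.12468939, 493.48935964, 424.36140792]), [np.float64(1.0808733332030522), np.float64(1.0808733332030205)]]
rack top [array([350.56519336, 439.22053664, 348.48644326]), [np.float64(1.51317084711993), np.float64(1.5131708471200735)]]
head front top [array([371.71333702, 437.4772815 , 267.30677537]), [np.float64(6.10808969378558), np.float64(6.108089693785739)]]
label [array([255.48801742, 395.34437168, 220.23805404]), [np.float64(19.105483887221823), np.float64(19.105483887221762)]]
pivot [array([315.36233487, 420.90485253, 221.78750844]), [np.float64(15.94856514167788), np.float64(15.9485651416779)]]
head bot corner [array([370.38926689, 441.64425441, 176.16716429]), [np.float64(10.31256030912526), np.float64(10.312560309125281)]]
```

```bash
cat >> h.py <<'E'
from scipy.spatial.transform import Rotation as Ro
def st():
    s=bot.observe();q=s['orientation'];R=Ro.from_quat([q[1],q[2],q[3],q[0]]).as_matrix();return s,R
def plan(target):
    s,R=st();d=R.T@(np.array(target)-s['tool_pos']);print('t',round(s['time_s'],2),'pos',s['tool_pos'].round(1),'F',s['force'].round(1),'M',s['wrist_torque'].round(2),'gap',round(s['finger_gap'],3),'units',(d/40).round(2),'yaw of tool y',round(np.arctan2(R[1,1],R[0,1]),3), 'xaxis',R[:,0].round(3))
E
python3 - <<'E'
from h import *
plan([480,390,500]);print(st()[1].round(3))
E
```

```text
t 0.15 pos [194.5 487.3 255.8] F [-0.5 -0.1  0.3] M [-0.03 -0.04  0.04] gap 0.999 units [-6.1   0.38  7.53] yaw of tool y 1.191 xaxis [-0.    -0.001 -1.   ]
[[-0.     0.371  0.929]
 [-0.001  0.929 -0.371]
 [-1.    -0.001 -0.   ]]
```

>>> {"fn": "jog_arm", "kwargs": {
  "series": [
    {"fingers":0,"travel":[-1,0,0],"turn":0},
    {"fingers":0,"travel":[-1,0,0],"turn":0},
    {"fingers":0,"travel":[-1,0,0],"turn":0},
    {"fingers":0,"travel":[-1,0,0],"turn":0},
    {"fingers":0,"travel":[-1,0,0],"turn":0},
    {"fingers":0,"travel":[-1,0,0],"turn":0},
    {"fingers":0,"travel":[-0.5,0,0],"turn":0}
  ]
}}

```text
time_s: 0.73
tool_pos: [192.8, 483.0, 516.9]
orientation: [0.693, 0.126, 0.696, -0.141]
force: [0.7, 0.8, -0.2]
finger_gap: 0.998
```

>>> {"fn": "jog_arm", "kwargs": {
  "series": [
    {"fingers":0,"travel":[0,0,1],"turn":0},
    {"fingers":0,"travel":[0,0,1],"turn":0},
    {"fingers":0,"travel":[0,0,1],"turn":0},
    {"fingers":0,"travel":[0,0,1],"turn":0},
    {"fingers":0,"travel":[0,0,1],"turn":0},
    {"fingers":0,"travel":[0,0,1],"turn":0},
    {"fingers":0,"travel":[0,0,1],"turn":0}
  ]
}}

```text
time_s: 1.32
tool_pos: [456.0, 380.6, 522.9]
orientation: [0.695, 0.125, 0.696, -0.131]
force: [0.9, 2.4, 1.2]
finger_gap: 1.0
```

```bash
python3 - <<'E'
from h import *
plan([535,438,400]);snap('wrist','w1');plan([535,438,400]);print(st()[0]['joint_positions'].round(3))
E
```

```text
t 1.32 pos [456.  380.6 522.9] F [0.9 2.4 1.2] M [ 0.06 -0.03 -0.04] gap 1.0 units [3.05 2.07 1.33] yaw of tool y 1.206 xaxis [-0.004 -0.009 -1.   ]
t 1.37 pos [462.9 378.3 519.8] F [ 2.  -0.3 -2.5] M [ 0.05 -0.18 -0.03] gap 1.0 units [2.97 2.08 1.14] yaw of tool y 1.202 xaxis [-0.004 -0.013 -1.   ]
[ 0.689  0.556  1.203  2.23  -0.007  1.057]
```

View pics/w1.png

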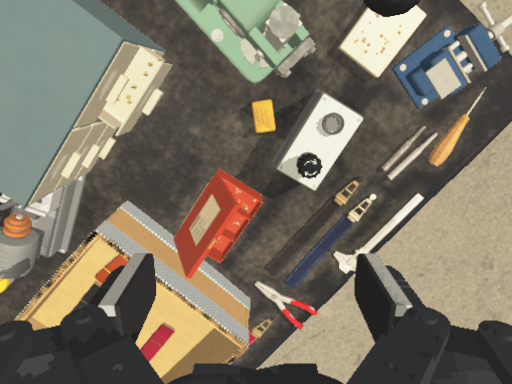

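>>> {"fn": "jog_arm", "kwargs": {
  "series": [
    {"fingers":0,"travel":[0.8,0.7,0.3],"turn":0},
    {"fingers":0,"travel":[0.8,0.7,0.3],"turn":0},
    {"fingers":0,"travel":[0.8,0.3,0],"turn":0},
    {"fingers":0,"travel":[0.8,0,0],"turn":0},
    {"fingers":0,"travel":[0,0,0],"turn":0}
  ]
}}

```text
time_s: 1.78
tool_pos: [512.5, 425.7, 381.4]
orientation: [0.691, 0.124, 0.698, -0.142]
force: [-0.2, 0.8, -3.6]
finger_gap: 0.999
```

```bash
python3 - <<'E'
from h import *
snap('wrist','w2');snap('scene','s2');plan([535,438,200]);print(st()[0]['joint_positions'].round(3))
E
```

```text
t 1.88 pos [514.9 428.  392.7] F [0.5 0.9 0.8] M [ 0.01  0.   -0.06] gap 1.001 units [4.82 0.46 0.36] yaw of tool y 1.192 xaxis [-0.   -0.01 -1.  ]
[ 0.697  0.545  0.813  1.845 -0.008  1.075]
```

View pics/w2.png

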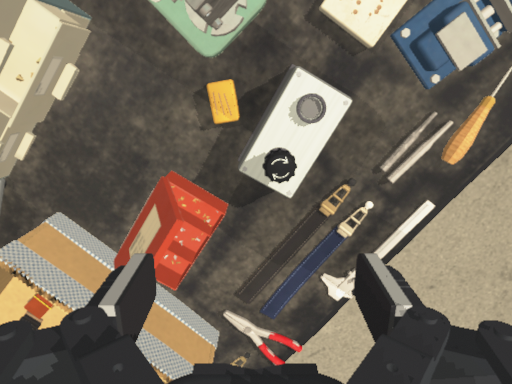

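```bash
python3 - <<'E'
from h import *
w1=load('w1');w2=load('w2')
def dark(c,u,v,r,th):
    g=cv2.cvtColor(c['color'],cv2.COLOR_BGR2GRAY);m=np.zeros_like(g);cv2.circle(m,(u,v),r,255,-1)
    b=((g<th)&(m>0)).astype(np.uint8);n,l,s,ce=cv2.connectedComponentsWithStats(b);k=1+np.argmax(s[1:,4])
    cs,_=cv2.findContours((l==k).astype(np.uint8),cv2.RETR_EXTERNAL,cv2.CHAIN_APPROX_NONE)
    h=cv2.convexHull(max(cs,key=cv2.contourArea));return cv2.fitEllipse(h)
e1=dark(w1,309,165,18,70);e2=dark(w2,280,166,24,70);print(e1,e2)
print('mush',tri(ray(w1,*e1[0]),ray(w2,*e2[0])), onz(w2,*e2[0],96),onz(w1,*e1[0],96))
# start ring
print('ring',tri(ray(w1,332,124),ray(w2,312,108)),onz(w2,312,108,77))
# box corners w2
def white(c,u,v):
    g=c['color'].min(axis=2);b=(g>150).astype(np.uint8);b=cv2.morphologyEx(b,cv2.MORPH_CLOSE,np.ones((3,3)));n,l,s,ce=cv2.connectedComponentsWithStats(b);k=l[v,u];cs,_=cv2.findContours((l==k).astype(np.uint8),cv2.RETR_EXTERNAL,cv2.CHAIN_APPROX_NONE);return cv2.minAreaRect(max(cs,key=cv2.contourArea)),s[k]
for c,p in((w1,(318,142)),(w2,(296,140))):
    r,_=white(c,*p);print(r,_);bp=cv2.boxPoints(r);P=np.array([onz(c,*q,70) for q in bp]);print(P.round(1),P.mean(0).round(1),[np.linalg.norm(P[i]-P[i-1]).round(1) for i in range(4)])
cv2.imwrite('pics/z6.png',cv2.resize(w2['color'][50:210,220:370],None,fx=3.75,fy=3.75,interpolation=cv2.INTER_CUBIC))
E
```

```text
((308.796142578125, 165.13751220703125), (23.943889617919922, 24.72603416442871), 135.79466247558594) ((279.064697265625, 165.26019287109375), (32.20171356201172, 33.921199798583984), 167.75161743164062)
mush (array([539.34981596, 438.70366419,  92.39128845]), [np.float64(0.2244220824778331), np.float64(0.22442208247784123)]) [538.67901016 438.79065601  96.        ] [538.09683996 438.5996292   96.        ]
ring (array([495.3693046 , 499.84964753,  55.26782461]), [np.float64(1.150781724973576), np.float64(1.150781724973365)]) [491.98230437 498.68209497  77.        ]
((320.17974853515625, 142.61233520507812), (46.95790100097656, 88.61581420898438), 32.0053825378418) [ 278   94   85   96 3137]
[[530.7 387.7  70. ]
 [441.2 498.9  70. ]
 [501.2 547.5  70. ]
 [597.1 437.4  70. ]] [517.6 467.9  70. ] [np.float64(82.9), np.float64(142.8), np.float64(77.3), np.float64(146.0)]
((294.76470947265625, 133.55880737304688), (64.31196594238281, 117.81952667236328), 30.963754653930664) [ 240   68  112  130 5612]
[[528.3 386.2  70. ]
 [441.8 498.9  70. ]
 [501.3 547.6  70. ]
 [596.  436.7  70. ]] [516.8 467.4  70. ] [np.float64(84.4), np.float64(142.1), np.float64(76.9), np.float64(145.8)]
```

View pics/z6.png

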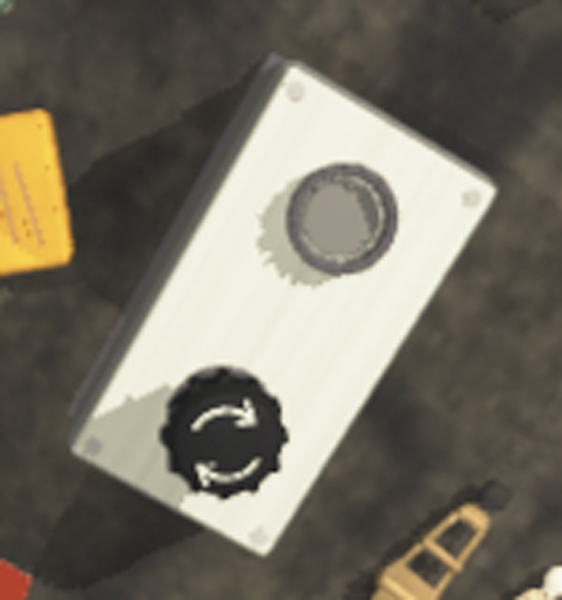

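```bash
python3 - <<'E'
from h import *
plan([539,439,150])
E
```

```text
t 1.88 pos [514.9 428.  392.7] F [0.5 0.9 0.8] M [ 0.01  0.   -0.06] gap 1.001 units [6.07 0.54 0.43] yaw of tool y 1.192 xaxis [-0.   -0.01 -1.  ]
```

>>> {"fn": "jog_arm", "kwargs": {
  "series": [
    {"fingers":1,"travel":[0.9,0.3,0.25],"turn":0},
    {"fingers":1,"travel":[0.9,0.18,0.21],"turn":0},
    {"fingers":1,"travel":[0.9,0,0],"turn":0},
    {"fingers":1,"travel":[0.9,0,0],"turn":0},
    {"fingers":1,"travel":[0.9,0,0],"turn":0},
    {"fingers":1,"travel":[0.5,0,0],"turn":0},
    {"fingers":1,"travel":[0.2,0,0],"turn":0},
    {"fingers":1,"travel":[0,0,0],"turn":0}
  ]
}}

```text
time_s: 2.55
tool_pos: [562.6, 457.2, 225.9]
orientation: [0.712, 0.15, 0.676, -0.115]
force: [0.4, -0.4, 0.3]
finger_gap: 0.003
```

```bash
python3 - <<'E'
from h import *
plan([539,439,150]);snap('wrist','w3');snap('side','d3');plan([539,439,150])
E
```

```text
t 2.55 pos [562.6 457.2 225.9] F [ 0.4 -0.4  0.3] M [-0.04  0.01 -0.03] gap 0.003 units [ 1.84 -0.75 -0.46] yaw of tool y 1.195 xaxis [ 0.06   0.039 -0.997]
t 2.65 pos [562.8 457.4 227.6] F [-0.6  0.7 -0.4] M [-0.01  0.04  0.02] gap 0.004 units [ 1.88 -0.76 -0.47] yaw of tool y 1.195 xaxis [ 0.062  0.041 -0.997]
```

View pics/w3.png

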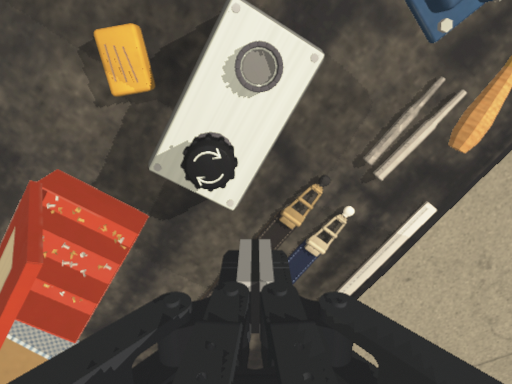

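View pics/d3.png

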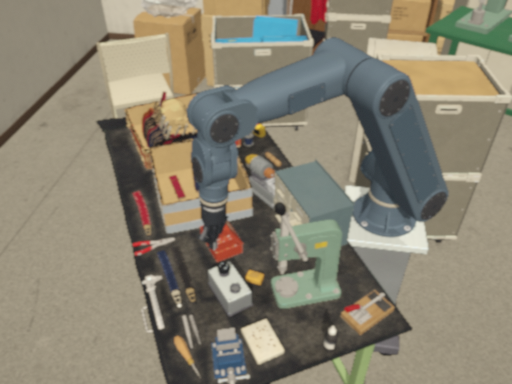

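>>> {"fn": "jog_arm", "kwargs": {
  "series": [
    {"fingers":1,"travel":[-0.9,0,0],"turn":0},
    {"fingers":1,"travel":[-0.9,0,0],"turn":0},
    {"fingers":1,"travel":[-0.9,0,0],"turn":0}
  ]
}}

```text
time_s: 2.9
tool_pos: [555.0, 452.3, 337.5]
orientation: [0.712, 0.149, 0.677, -0.116]
force: [1.4, 1.3, -0.4]
finger_gap: -0.001
```

```bash
python3 - <<'E'
from h import *
plan([539,439,150])
E
```

```text
t 2.9 pos [555.  452.3 337.5] F [ 1.4  1.3 -0.4] M [-0.03  0.03 -0.04] gap -0.001 units [ 4.64 -0.71 -0.43] yaw of tool y 1.195 xaxis [ 0.057  0.037 -0.998]
```

>>> {"fn": "jog_arm", "kwargs": {
  "series": [
    {"fingers":1,"travel":[0,-0.87,-0.49],"turn":0},
    {"fingers":1,"travel":[0,-0.87,-0.49],"turn":0},
    {"fingers":1,"travel":[0,-0.87,-0.49],"turn":0}
  ]
}}

```text
time_s: 3.15
tool_pos: [478.4, 390.7, 352.4]
orientation: [0.723, 0.163, 0.664, -0.102]
force: [-0.3, -0.5, 0.6]
finger_gap: -0.001
```

```bash
python3 - <<'E'
from h import *
plan([539,439,150])
E
```

```text
t 3.15 pos [478.4 390.7 352.4] F [-0.3 -0.5  0.6] M [-0.05  0.11  0.02] gap -0.001 units [5.25 1.16 0.63] yaw of tool y 1.197 xaxis [ 0.097  0.07  -0.993]
```

>>> {"fn": "jog_arm", "kwargs": {
  "series": [
    {"fingers":1,"travel":[-1,0,0],"turn":0},
    {"fingers":1,"travel":[-1,0,0],"turn":0},
    {"fingers":1,"travel":[-1,0,0],"turn":0},
    {"fingers":1,"travel":[-1,0,0],"turn":0}
  ]
}}

```text
time_s: 3.48
tool_pos: [440.3, 361.2, 491.2]
orientation: [0.708, 0.145, 0.68, -0.12]
force: [1.8, 1.6, 0.8]
finger_gap: 0.001
```

```bash
python3 - <<'E'
from h import *
plan([539,439,150])
E
```

```text
t 3.48 pos [440.3 361.2 491.2] F [1.8 1.6 0.8] M [ 0.05 -0.05  0.01] gap 0.001 units [8.68 2.35 1.3 ] yaw of tool y 1.195 xaxis [ 0.046  0.027 -0.999]
```

>>> {"fn": "jog_arm", "kwargs": {
  "series": [
    {"fingers":1,"travel":[0,0.85,0.5],"turn":0},
    {"fingers":1,"travel":[0.2,0.85,0.5],"turn":0},
    {"fingers":1,"travel":[0.4,0.6,0.3],"turn":0}
  ]
}}

```text
time_s: 3.73
tool_pos: [512.2, 419.5, 500.1]
orientation: [0.716, 0.154, 0.672, -0.11]
force: [-0.4, 0.9, 0.0]
finger_gap: 0.003
```

```bash
python3 - <<'E'
from h import *
plan([539,439,150])
E
```

```text
t 3.73 pos [512.2 419.5 500.1] F [-0.4  0.9  0. ] M [-0.02  0.03  0.02] gap 0.003 units [8.79 0.06 0.01] yaw of tool y 1.196 xaxis [ 0.073  0.05  -0.996]
```

>>> {"fn": "jog_arm", "kwargs": {
  "series": [
    {"fingers":1,"travel":[0.4,0,0],"turn":0},
    {"fingers":1,"travel":[0.4,0,0],"turn":0},
    {"fingers":1,"travel":[0.4,0,0],"turn":0},
    {"fingers":1,"travel":[0.4,0,0],"turn":0}
  ]
}}

```text
time_s: 4.07
tool_pos: [527.7, 432.1, 439.9]
orientation: [0.721, 0.16, 0.667, -0.104]
force: [0.0, -0.6, 0.6]
finger_gap: 0.003
```

```bash
python3 - <<'E'
from h import *
plan([539,439,150])
E
```

```text
t 4.07 pos [527.7 432.1 439.9] F [ 0.  -0.6  0.6] M [-0.05  0.03  0.03] gap 0.003 units [ 7.24 -0.4  -0.24] yaw of tool y 1.198 xaxis [ 0.09   0.064 -0.994]
```

>>> {"fn": "jog_arm", "kwargs": {
  "series": [
    {"fingers":1,"travel":[-1,0,0],"turn":0},
    {"fingers":1,"travel":[-1,0,0],"turn":0},
    {"fingers":1,"travel":[0,0,0],"turn":0},
    {"fingers":1,"travel":[0,0,0],"turn":0}
  ]
}}

```text
time_s: 4.4
tool_pos: [514.9, 422.3, 489.2]
orientation: [0.712, 0.148, 0.677, -0.116]
force: [0.5, 0.8, -0.3]
finger_gap: -0.004
```

```bash
python3 - <<'E'
from h import *
plan([539,439,150]);s,_=st();print(s['joint_positions'].round(4),s['joint_vel'].round(3))
E
```

```text
t 4.4 pos [514.9 422.3 489.2] F [ 0.5  0.8 -0.3] M [-0.01 -0.02  0.04] gap -0.004 units [8.51 0.15 0.07] yaw of tool y 1.196 xaxis [ 0.056  0.036 -0.998]
[ 0.6904  0.5977  1.1857  2.0921 -0.0081  1.0656] [0.003 0.005 0.182 0.108 0.    0.001]
```

>>> {"fn": "jog_arm", "kwargs": {
  "series": [
    {"fingers":1,"travel":[0.2,0,0],"turn":0},
    {"fingers":1,"travel":[0.2,0,0],"turn":0},
    {"fingers":1,"travel":[0.2,0,0],"turn":0},
    {"fingers":1,"travel":[0.2,0,0],"turn":0},
    {"fingers":1,"travel":[0.2,0,0],"turn":0},
    {"fingers":1,"travel":[0.2,0,0],"turn":0},
    {"fingers":1,"travel":[0,0,0],"turn":0},
    {"fingers":1,"travel":[0,0,0],"turn":0}
  ]
}}

```text
time_s: 5.07
tool_pos: [517.7, 424.5, 457.0]
orientation: [0.719, 0.157, 0.669, -0.106]
force: [0.7, -0.2, 1.0]
finger_gap: -0.002
```

```bash
python3 - <<'E'
from h import *
plan([539,439,150]);s,_=st();print(s['joint_positions'].round(4),s['joint_vel'].round(3))
E
```

```text
t 5.07 pos [517.7 424.5 457. ] F [ 0.7 -0.2  1. ] M [-0.08  0.08 -0.04] gap -0.002 units [ 7.7  -0.11 -0.06] yaw of tool y 1.198 xaxis [ 0.082  0.057 -0.995]
[ 0.6902  0.4951  0.8936  1.8692 -0.008   1.0651] [-0.    -0.018  0.    -0.005  0.     0.001]
```

```bash
cat > settle.py <<'E'
from h import *
import sys
n=int(sys.argv[1]) if len(sys.argv)>1 else 2
for _ in range(n): bot.camera('side')
t=[float(x) for x in sys.argv[2:5]] if len(sys.argv)>4 else [539,439,150]
plan(t)
E
python3 settle.py 1
```

```text
t 5.12 pos [517.8 424.6 457.3] F [-0.7 -0.2  1.5] M [-0.1   0.08  0.04] gap -0.002 units [ 7.71 -0.12 -0.07] yaw of tool y 1.198 xaxis [ 0.082  0.058 -0.995]
```

>>> {"fn": "jog_arm", "kwargs": {
  "series": [
    {"fingers":1,"travel":[1,0,0],"turn":0}
  ]
}}

```text
time_s: 5.2
tool_pos: [522.6, 428.3, 427.3]
orientation: [0.722, 0.162, 0.665, -0.102]
force: [1.7, 1.2, 2.3]
finger_gap: -0.002
```

```bash
python3 settle.py
```

```text
t 5.3 pos [517.9 424.3 408.3] F [-0.9 -0.3 -3.1] M [-0.08  0.13 -0.  ] gap -0.002 units [6.49 0.09 0.05] yaw of tool y 1.197 xaxis [ 0.068  0.046 -0.997]
```

>>> {"fn": "jog_arm", "kwargs": {
  "series": [
    {"fingers":1,"travel":[1,0,0],"turn":0}
  ]
}}

```text
time_s: 5.38
tool_pos: [521.3, 426.8, 382.8]
orientation: [0.717, 0.155, 0.671, -0.109]
force: [1.6, 0.7, 2.9]
finger_gap: 0.001
```

```bash
python3 settle.py
```

```text
t 5.48 pos [519.1 424.9 371.1] F [ 0.3  0.  -0.9] M [-0.05  0.01 -0.03] gap 0.002 units [5.56 0.19 0.11] yaw of tool y 1.197 xaxis [ 0.06   0.039 -0.997]
```

>>> {"fn": "jog_arm", "kwargs": {
  "series": [
    {"fingers":1,"travel":[-1,0,0],"turn":0},
    {"fingers":1,"travel":[-1,0,0],"turn":0},
    {"fingers":1,"travel":[0,0,0],"turn":0}
  ]
}}

```text
time_s: 5.73
tool_pos: [512.3, 420.2, 457.9]
orientation: [0.712, 0.149, 0.677, -0.115]
force: [0.6, -0.2, 1.7]
finger_gap: 0.0
```

```bash
python3 settle.py
```

```text
t 5.83 pos [513.2 420.9 453.2] F [ 0.3 -0.2 -0. ] M [-0.05  0.02 -0.07] gap 0.001 units [7.62 0.25 0.14] yaw of tool y 1.197 xaxis [ 0.055  0.035 -0.998]
```

>>> {"fn": "jog_arm", "kwargs": {
  "series": [
    {"fingers":1,"travel":[1,0,0],"turn":0}
  ]
}}

```text
time_s: 5.92
tool_pos: [518.2, 424.6, 423.5]
orientation: [0.715, 0.153, 0.673, -0.111]
force: [1.1, 1.9, 1.4]
finger_gap: -0.004
```

```bash
python3 settle.py
```

```text
t 6.02 pos [513.6 420.8 406.6] F [-0.2 -0.3 -3.2] M [-0.08  0.07 -0.04] gap -0.004 units [6.45 0.39 0.22] yaw of tool y 1.196 xaxis [ 0.045  0.027 -0.999]
```

>>> {"fn": "jog_arm", "kwargs": {
  "series": [
    {"fingers":1,"travel":[1,0,0],"turn":0}
  ]
}}

```text
time_s: 6.1
tool_pos: [516.7, 423.0, 379.6]
orientation: [0.711, 0.147, 0.678, -0.116]
force: [0.9, 1.5, 3.3]
finger_gap: 0.0
```

```bash
python3 settle.py
```

```text
t 6.2 pos [513.6 420.4 366.7] F [-0.2 -0.3 -1.9] M [-0.01  0.06  0.03] gap 0.001 units [5.44 0.5  0.28] yaw of tool y 1.196 xaxis [ 0.036  0.019 -0.999]
```

>>> {"fn": "jog_arm", "kwargs": {
  "series": [
    {"fingers":1,"travel":[1,0,0],"turn":0}
  ]
}}

```text
time_s: 6.28
tool_pos: [517.5, 423.3, 339.6]
orientation: [0.709, 0.145, 0.68, -0.119]
force: [1.3, 1.3, 1.5]
finger_gap: -0.002
```

```bash
python3 settle.py
```

```text
t 6.38 pos [514.5 420.8 327.9] F [ 0.4 -0.1 -1.3] M [-0.    0.02  0.02] gap 0.002 units [4.47 0.53 0.3 ] yaw of tool y 1.196 xaxis [ 0.031  0.015 -0.999]
```

>>> {"fn": "jog_arm", "kwargs": {
  "series": [
    {"fingers":1,"travel":[1,0,0],"turn":0}
  ]
}}

```text
time_s: 6.47
tool_pos: [519.4, 424.5, 299.3]
orientation: [0.708, 0.143, 0.681, -0.12]
force: [0.7, 1.8, 2.0]
finger_gap: 0.002
```

```bash
python3 settle.py
```

```text
t 6.57 pos [516.1 421.6 287.7] F [-0.1 -0.2 -0.3] M [ 0.01  0.06 -0.04] gap 0.007 units [3.46 0.54 0.3 ] yaw of tool y 1.196 xaxis [ 0.028  0.013 -1.   ]
```

>>> {"fn": "jog_arm", "kwargs": {
  "series": [
    {"fingers":1,"travel":[1,0,0],"turn":0}
  ]
}}

```text
time_s: 6.65
tool_pos: [521.3, 425.7, 259.0]
orientation: [0.707, 0.143, 0.682, -0.121]
force: [1.5, 1.3, 0.9]
finger_gap: 0.002
```

```bash
python3 settle.py
```

```text
t 6.75 pos [518.  422.8 248. ] F [ 0.  -0.1 -0.1] M [-0.06  0.06  0.05] gap -0.005 units [2.47 0.52 0.29] yaw of tool y 1.196 xaxis [ 0.027  0.012 -1.   ]
```

>>> {"fn": "jog_arm", "kwargs": {
  "series": [
    {"fingers":1,"travel":[0.8,0.52,0.3],"turn":0}
  ]
}}

```text
time_s: 6.83
tool_pos: [539.3, 439.7, 227.9]
orientation: [0.706, 0.141, 0.683, -0.123]
force: [2.2, 1.7, 3.0]
finger_gap: 0.0
```

```bash
python3 settle.py 2 539 439 140
```

```text
t 6.93 pos [540.5 440.5 217.8] F [ 0.1 -0.3 -0.3] M [ 0.03  0.01 -0.02] gap -0.002 units [ 1.94 -0.09 -0.06] yaw of tool y 1.196 xaxis [ 0.028  0.013 -1.   ]
```

>>> {"fn": "jog_arm", "kwargs": {
  "series": [
    {"fingers":1,"travel":[0.9,0,0],"turn":0}
  ]
}}

```text
time_s: 7.02
tool_pos: [546.0, 444.7, 192.2]
orientation: [0.707, 0.142, 0.682, -0.122]
force: [0.9, 1.6, -0.0]
finger_gap: -0.005
```

```bash
python3 settle.py 2 539 439 140; python3 - <<'E'
from h import *
c=snap('wrist','w4');c=snap('side','d4')
E
```

```text
t 7.12 pos [542.4 441.8 182.5] F [-0.2 -1.2 -0.6] M [-0.04  0.08 -0.  ] gap 0.003 units [ 1.06 -0.12 -0.08] yaw of tool y 1.196 xaxis [ 0.028  0.013 -1.   ]
```

View pics/w4.png

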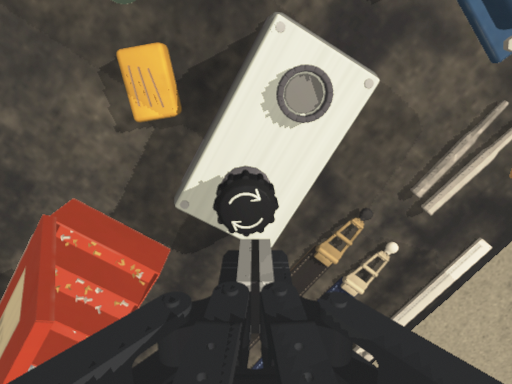

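```bash
cat >> h.py <<'E'
def dark(c,u,v,r,th):
    g=cv2.cvtColor(c['color'],cv2.COLOR_BGR2GRAY);m=np.zeros_like(g);cv2.circle(m,(u,v),r,255,-1)
    b=((g<th)&(m>0)).astype(np.uint8);n,l,s,ce=cv2.connectedComponentsWithStats(b);k=1+np.argmax(s[1:,4])
    cs,_=cv2.findContours((l==k).astype(np.uint8),cv2.RETR_EXTERNAL,cv2.CHAIN_APPROX_NONE)
    h=cv2.convexHull(max(cs,key=cv2.contourArea));return cv2.fitEllipse(h)
E
python3 - <<'E'
from h import *
w=[load(f'w{i}') for i in(2,3,4)]
e=[dark(w[0],280,166,24,60),dark(w[1],210,162,32,60),dark(w[2],246,203,36,60)]
print(e)
rs=[ray(c,*x[0]) for c,x in zip(w,e)]
print(tri(*rs)); print([onz(c,*x[0],98).round(1) for c,x in zip(w,e)])
# where tip projects in w4
s,R=st();print(proj(w[2],[s['tool_pos']+R[:,0]*25]))
E
```

```text
[((279.2032775878906, 165.31982421875), (32.04358673095703, 33.597999572753906), 172.18609619140625), ((208.87098693847656, 162.25100708007812), (55.24416732788086, 56.41872024536133), 7.958907127380371), ((245.33718872070312, 202.80857849121094), (63.18076705932617, 65.7426986694336), 1.6254894733428955)]
(array([539.43907239, 438.78923558,  93.36376648]), [np.float64(0.015848090591275076), np.float64(0.1024267796432334), np.float64(0.1020436701826829)])
[array([538.3, 439. ,  98. ]), array([538.4, 439.5,  98. ]), array([537.7, 439.6,  98. ])]
[[254.78388033 261.80656876]]
```

>>> {"fn": "jog_arm", "kwargs": {
  "series": [
    {"fingers":1,"travel":[1.0,-0.14,-0.1],"turn":0}
  ]
}}

```text
time_s: 7.3
tool_pos: [542.8, 442.6, 156.1]
orientation: [0.708, 0.143, 0.681, -0.12]
force: [1.7, 0.2, 1.2]
finger_gap: 0.003
```

```bash
python3 settle.py 2 538.3 438.7 119
```

```text
t 7.4 pos [536.8 437.7 144.7] F [-0.4 -1.7 -0.7] M [-0.02  0.13 -0.  ] gap 0.002 units [0.64 0.02 0.01] yaw of tool y 1.196 xaxis [ 0.027  0.012 -1.   ]
```

>>> {"fn": "jog_arm", "kwargs": {
  "series": [
    {"fingers":1,"travel":[0.3,0,0],"turn":0}
  ]
}}

```text
time_s: 7.48
tool_pos: [538.4, 439.1, 137.4]
orientation: [0.704, 0.139, 0.685, -0.124]
force: [-0.0, -0.8, 1.9]
finger_gap: -0.001
```

```bash
python3 settle.py 2 538.3 438.7 119
```

```text
t 7.58 pos [537.5 438.3 134. ] F [-0.4 -1.1 -0.3] M [-0.06  0.02  0.07] gap -0.002 units [0.37 0.01 0.01] yaw of tool y 1.196 xaxis [ 0.028  0.013 -1.   ]
```

Tip should be about 3 mm above the dome. Now pressing in stages.

>>> {"fn": "jog_arm", "kwargs": {
  "series": [
    {"fingers":1,"travel":[0.2,0.02,0],"turn":0}
  ]
}}

```text
time_s: 7.67
tool_pos: [539.1, 439.9, 129.1]
orientation: [0.704, 0.139, 0.685, -0.125]
force: [-9.5, -8.0, 17.1]
finger_gap: -0.001
```

```bash
python3 settle.py 2 538.3 438.7 119
```

```text
t 7.77 pos [538.9 439.7 127.9] F [-0.9 -1.9  7.1] M [-0.26  0.44  0.04] gap -0.002 units [ 0.22 -0.03 -0.01] yaw of tool y 1.196 xaxis [ 0.03   0.014 -0.999]
```

>>> {"fn": "jog_arm", "kwargs": {
  "series": [
    {"fingers":1,"travel":[0.2,0,0],"turn":0}
  ]
}}

```text
time_s: 7.85
tool_pos: [540.0, 440.6, 123.5]
orientation: [0.705, 0.14, 0.684, -0.124]
force: [-4.0, -2.7, 9.7]
finger_gap: -0.005
```

```bash
python3 settle.py 2 538.3 438.7 119
```

```text
t 7.95 pos [539.9 440.6 122. ] F [-2.3 -1.3  8.9] M [-0.3   0.56  0.03] gap -0.0 units [ 0.07 -0.06 -0.02] yaw of tool y 1.196 xaxis [ 0.032  0.016 -0.999]
```

>>> {"fn": "jog_arm", "kwargs": {
  "series": [
    {"fingers":1,"travel":[0.15,-0.03,-0.01],"turn":0}
  ]
}}

```text
time_s: 8.03
tool_pos: [540.0, 440.6, 119.0]
orientation: [0.705, 0.141, 0.684, -0.123]
force: [-4.8, -2.6, 15.3]
finger_gap: -0.001
```

```bash
python3 settle.py 2 538.3 438.7 119
```

```text
t 8.13 pos [539.9 440.6 119.2] F [-3.3 -1.6 10.4] M [-0.32  0.83  0.02] gap -0.0 units [ 0.   -0.06 -0.02] yaw of tool y 1.196 xaxis [ 0.035  0.019 -0.999]
```

>>> {"fn": "jog_arm", "kwargs": {
  "series": [
    {"fingers":1,"travel":[0.12,0,0],"turn":0}
  ]
}}

```text
time_s: 8.22
tool_pos: [540.3, 441.0, 118.6]
orientation: [0.706, 0.142, 0.683, -0.122]
force: [-14.6, -12.9, 38.0]
finger_gap: -0.003
```

```bash
python3 settle.py 2 538.3 438.7 119
```

```text
t 8.32 pos [540.1 440.8 118.9] F [-10.3  -7.3  22.9] M [-1.53  2.06  0.02] gap -0.004 units [-0.   -0.06 -0.02] yaw of tool y 1.196 xaxis [ 0.037  0.021 -0.999]
```

>>> {"fn": "jog_arm", "kwargs": {
  "series": [
    {"fingers":1,"travel":[-0.5,0,0],"turn":0}
  ]
}}

```text
time_s: 8.4
tool_pos: [538.5, 439.7, 137.9]
orientation: [0.705, 0.141, 0.684, -0.123]
force: [0.1, -0.3, -0.2]
finger_gap: -0.001
```

```bash
python3 settle.py 2 538.3 438.7 180
```

```text
t 8.5 pos [541.2 441.9 144.1] F [0.7 0.1 0.7] M [-0.03 -0.08 -0.06] gap -0.004 units [-0.9  -0.07 -0.01] yaw of tool y 1.196 xaxis [ 0.043  0.026 -0.999]
```

>>> {"fn": "jog_arm", "kwargs": {
  "series": [
    {"fingers":1,"travel":[-1,0,0],"turn":0}
  ]
}}

```text
time_s: 8.58
tool_pos: [537.7, 439.3, 175.3]
orientation: [0.706, 0.141, 0.684, -0.123]
force: [-0.3, -0.3, -1.0]
finger_gap: -0.003
```

```bash
python3 settle.py 2 538.3 438.7 220; python3 -c "
from h import *
snap('wrist','w5')"
```

```text
t 8.68 pos [541.8 442.8 187.3] F [-0.2  1.1  1.5] M [ 0.   -0.02 -0.02] gap -0.001 units [-0.82 -0.09 -0.01] yaw of tool y 1.197 xaxis [ 0.05   0.032 -0.998]
```

>>> {"fn": "jog_arm", "kwargs": {
  "series": [
    {"fingers":1,"travel":[-1,0,0],"turn":0}
  ]
}}

```text
time_s: 8.82
tool_pos: [537.3, 439.4, 215.6]
orientation: [0.707, 0.143, 0.682, -0.121]
force: [-0.0, 0.0, -1.0]
finger_gap: 0.001
```

```bash
python3 settle.py 2 538.3 438.7 220; python3 -c "
from h import *
snap('wrist','w6');snap('side','d6')
w=[load('w5'),load('w6')]
e=[dark(w[0],248,203,36,60),dark(w[1],248,180,30,60)]
print(e,tri(*[ray(c,*x[0]) for c,x in zip(w,e)]))
a=cv2.resize(load('d4')['color'][250:310,195:265],None,fx=5,fy=5);b=cv2.resize(load('d6')['color'][250:310,195:265],None,fx=5,fy=5)
cv2.imwrite('pics/z7.png',np.hstack([a,b]))
cv2.imwrite('pics/z8.png',np.hstack([w[0]['color'],w[1]['color']])[:,:][::1,::1][:384,:1024:].copy()) if 0 else None"
```

```text
t 8.92 pos [541.  442.5 228. ] F [ 1.2 -0.8  0.3] M [-0.04 -0.02  0.  ] gap 0.0 units [ 0.19 -0.12 -0.04] yaw of tool y 1.197 xaxis [ 0.055  0.035 -0.998]
[((241.79518127441406, 197.30963134765625), (55.48627471923828, 61.224361419677734), 41.47047424316406), ((241.46847534179688, 177.88607788085938), (46.6690788269043, 52.616004943847656), 14.883145332336426)] (array([537.41723355, 440.80309325,  95.57140689]), [np.float64(0.21767508512585618), np.float64(0.21767508512583353)])
```

View pics/z7.png

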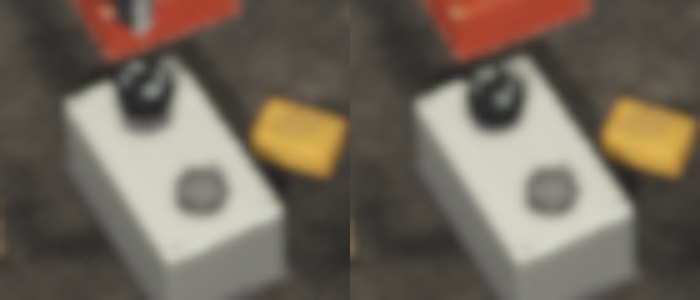

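View pics/w5.png

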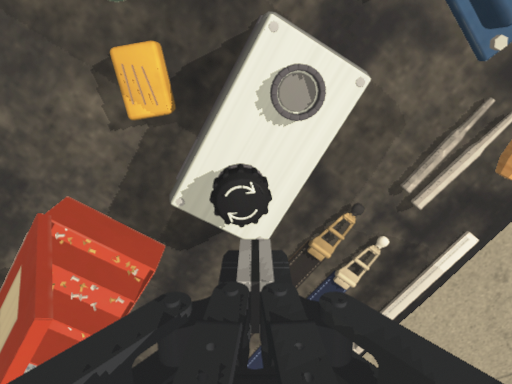

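Side and wrist views show the head now sits lower: the collar gap has closed and the head centre measures about 5 px lower. It is latched with the fingers clear. Next I go up and over to the burnisher.

>>> {"fn": "jog_arm", "kwargs": {
  "series": [
    {"fingers":0.5,"travel":[-1,0,0],"turn":0},
    {"fingers":0.5,"travel":[-1,0,0],"turn":0},
    {"fingers":0.5,"travel":[-1,0,0],"turn":0},
    {"fingers":0.5,"travel":[-1,0,0],"turn":0},
    {"fingers":0.5,"travel":[-1,0,0],"turn":0}
  ]
}}

```text
time_s: 9.43
tool_pos: [527.2, 433.0, 413.3]
orientation: [0.704, 0.139, 0.685, -0.125]
force: [1.4, 0.7, 0.6]
finger_gap: 0.502
```

```bash
python3 settle.py 2 450 100 430;  python3 -c "
from h import *
snap('scene','s7');snap('wrist','w7')"
```

```text
t 9.53 pos [528.8 434.3 420.1] F [ 0.1  0.2 -0.3] M [ 0.03 -0.01 -0.01] gap 0.503 units [-0.52 -8.48  1.24] yaw of tool y 1.196 xaxis [ 0.04   0.023 -0.999]
```

View pics/s7.png

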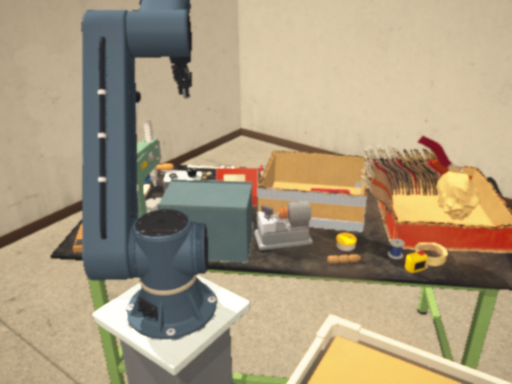

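View pics/w7.png

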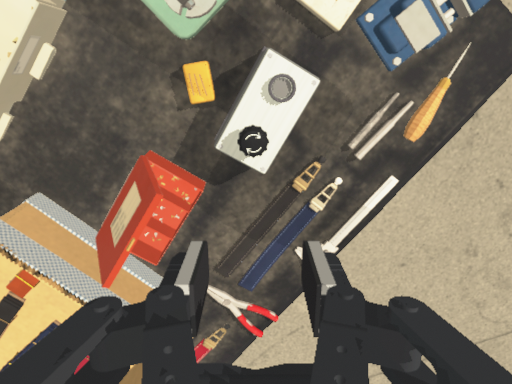

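>>> {"fn": "jog_arm", "kwargs": {
  "series": [
    {"fingers":0.5,"travel":[0,-1,0.15],"turn":0},
    {"fingers":0.5,"travel":[0,-1,0.15],"turn":0},
    {"fingers":0.5,"travel":[0,-1,0.15],"turn":0},
    {"fingers":0.5,"travel":[0,-1,0.15],"turn":0},
    {"fingers":0.5,"travel":[0,-1,0.15],"turn":0},
    {"fingers":0.5,"travel":[0,-1,0.15],"turn":0},
    {"fingers":0.5,"travel":[0,-1,0.15],"turn":0},
    {"fingers":0.5,"travel":[0,-1,0.15],"turn":0}
  ]
}}

```text
time_s: 10.3
tool_pos: [452.3, 118.4, 377.2]
orientation: [0.694, 0.128, 0.697, -0.129]
force: [0.3, -0.9, 0.1]
finger_gap: 0.502
```

```bash
python3 settle.py 2 430 -10 380
```

```text
t 10.4 pos [451.5 115.7 378. ] F [-0.1  0.6  0.4] M [-0.01 -0.02 -0.02] gap 0.504 units [-0.04 -3.12  0.63] yaw of tool y 1.201 xaxis [-0.003 -0.002 -1.   ]
```

>>> {"fn": "jog_arm", "kwargs": {
  "series": [
    {"fingers":0.5,"travel":[0,0,0],"turn":0.12},
    {"fingers":0.5,"travel":[0,0,0],"turn":0.12},
    {"fingers":0.5,"travel":[0,0,0],"turn":0.12},
    {"fingers":0.5,"travel":[0,0,0],"turn":0.12},
    {"fingers":0.5,"travel":[0,0,0],"turn":0.12},
    {"fingers":0.5,"travel":[0,0,0],"turn":0.12},
    {"fingers":0.5,"travel":[0,0,0],"turn":0.12},
    {"fingers":0.5,"travel":[0,0,0],"turn":0.12}
  ]
}}

```text
time_s: 11.07
tool_pos: [444.6, 112.5, 360.1]
orientation: [0.541, 0.438, 0.555, -0.455]
force: [0.5, -0.5, -0.2]
finger_gap: 0.502
```

```bash
python3 settle.py 2 430 -10 380; python3 -c "
from h import *
snap('wrist','w8');print(st()[0]['joint_positions'].round(2))"
```

```text
t 11.17 pos [444.6 112.5 360.1] F [0.2 0.8 0.8] M [ 0.01 -0.05  0.  ] gap 0.501 units [-0.46 -1.    2.92] yaw of tool y 0.208 xaxis [-0.031 -0.008 -0.999]
[0.25 0.13 0.12 1.59 0.   1.61]
```

View pics/w8.png

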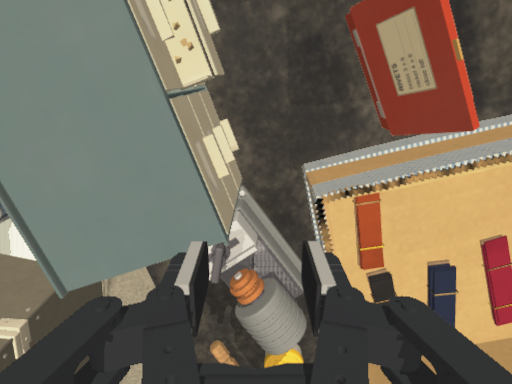

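>>> {"fn": "jog_arm", "kwargs": {
  "series": [
    {"fingers":0.5,"travel":[-0.2,-0.3,0.95],"turn":0.05},
    {"fingers":0.5,"travel":[-0.2,-0.3,0.95],"turn":0.05},
    {"fingers":0.5,"travel":[-0.2,-0.3,0.95],"turn":0.05}
  ]
}}

```text
time_s: 11.47
tool_pos: [429.2, -2.2, 381.3]
orientation: [0.513, 0.467, 0.53, -0.488]
force: [1.5, 0.5, 0.2]
finger_gap: 0.504
```

```bash
python3 settle.py 2 430 -10 380; python3 -c "
from h import *
snap('wrist','w9');print(st()[0]['joint_positions'].round(2))"
```

```text
t 11.57 pos [428.7  -5.6 382.7] F [ 0.2  0.5 -0.5] M [-0.02 -0.05  0.05] gap 0.498 units [0.07 0.03 0.11] yaw of tool y 0.08 xaxis [-0.036 -0.008 -0.999]
[-0.    0.09  0.12  1.64 -0.01  1.49]
```

View pics/w9.png

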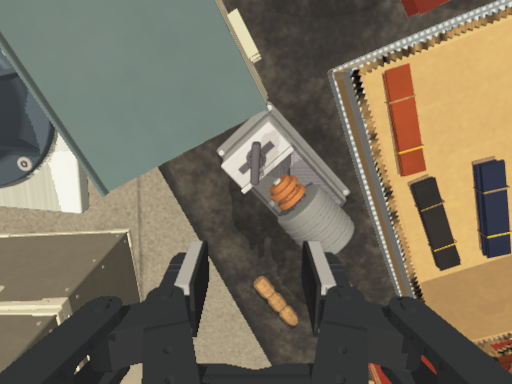

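```bash
python3 - <<'E'
from h import *
c=load('w9')
cv2.imwrite('pics/z9.png',cv2.resize(c['color'][90:260,205:365],None,fx=4,fy=3.5,interpolation=cv2.INTER_CUBIC))
for n,u,v,z in [('wing',256,162,136),('wt',256,143,136),('wb',254,182,136),('cab corner',268,105,196),('cab c2',107,194,196),('drumtop',288,192,126)]: print(n,onz(c,u,v,z).round(1))
E
```

```text
wing [421.3 -15.6 136. ]
wt [419.6   5.  136. ]
wb [421.  -38.4 136. ]
cab corner [428.1  50.2 196. ]
cab c2 [284.2 -44.4 196. ]
drumtop [460.4 -49.8 126. ]
```

View pics/z9.png

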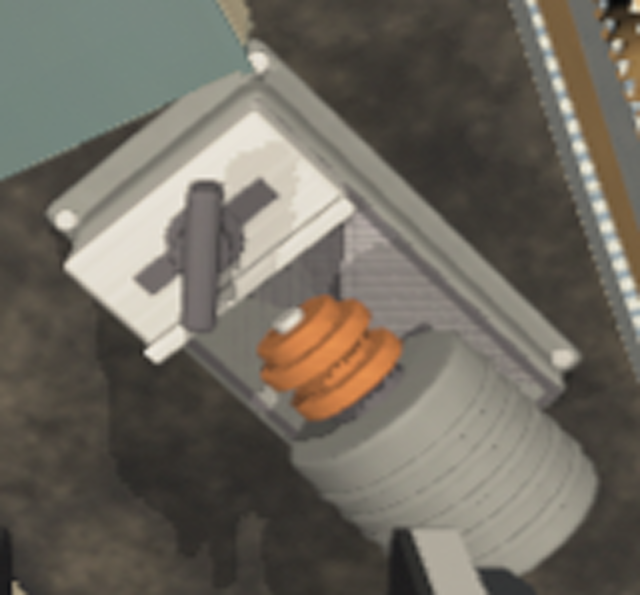

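>>> {"fn": "jog_arm", "kwargs": {
  "series": [
    {"fingers":0.5,"travel":[1,0,0],"turn":0}
  ]
}}

```text
time_s: 11.7
tool_pos: [430.5, -4.2, 346.5]
orientation: [0.515, 0.471, 0.526, -0.486]
force: [-0.0, 0.3, -0.2]
finger_gap: 0.501
```

```bash
python3 settle.py 2 420 -22 300
```

```text
t 11.8 pos [423.7  -3.6 336.2] F [-0.5  0.8  0.6] M [ 0.02 -0.   -0.07] gap 0.501 units [ 0.91 -0.09  0.45] yaw of tool y 0.085 xaxis [-0.048 -0.006 -0.999]
```

>>> {"fn": "jog_arm", "kwargs": {
  "series": [
    {"fingers":0.5,"travel":[1,0,0.2],"turn":0}
  ]
}}

```text
time_s: 11.88
tool_pos: [425.3, -9.7, 305.3]
orientation: [0.512, 0.466, 0.531, -0.488]
force: [1.3, -0.3, 0.9]
finger_gap: 0.502
```

```bash
python3 settle.py 2 420 -22 200; python3 -c "
from h import *
c=snap('wrist','w10')"
```

```text
t 11.98 pos [420.3 -10.3 297.8] F [-1.3  0.4  1.1] M [ 0.05 -0.    0.05] gap 0.503 units [2.44 0.11 0.29] yaw of tool y 0.088 xaxis [-0.057 -0.006 -0.998]
```

View pics/w10.png

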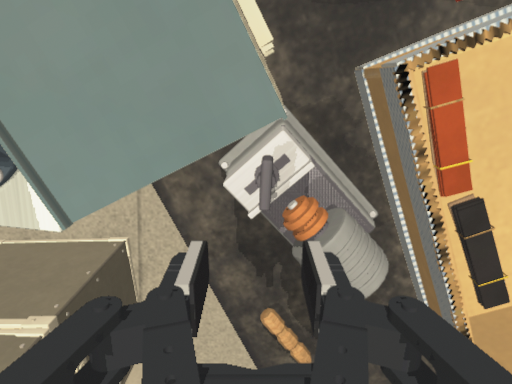

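```bash
python3 - <<'E'
from h import *
a=load('w9')['color'][130:195,230:285];b=load('w10')['color'][145:225,235:300]
a=cv2.resize(a,None,fx=7,fy=7,interpolation=cv2.INTER_CUBIC);b=cv2.resize(b,None,fx=6,fy=6,interpolation=cv2.INTER_CUBIC)
H=max(a.shape[0],b.shape[0]);o=np.zeros((H,a.shape[1]+b.shape[1]+10,3),np.uint8);o[:a.shape[0],:a.shape[1]]=a;o[:b.shape[0],a.shape[1]+10:]=b
print(o.shape,a.shape);cv2.imwrite('pics/z10.png',o)
E
```

```text
(480, 785, 3) (455, 385, 3)
```

View pics/z10.png

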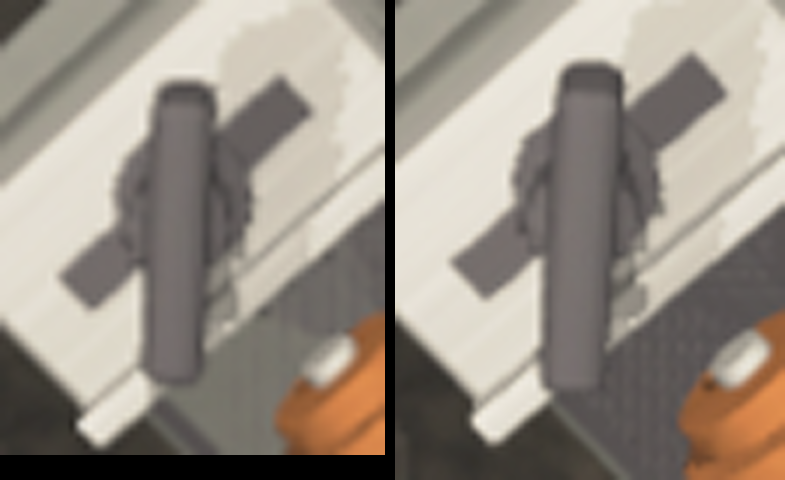

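```bash
python3 - <<'E'
from h import *
a=load('w9');b=load('w10')
A=lambda x,y:(230+x/7-.43,130+y/7-.43);B=lambda x,y:(235+(x-395)/6-.42,145+y/6-.42)
for n,p,q in [('far',(187,104),(592,92)),('near',(172,380),(573,388))]:
    print(n,tri(ray(a,*A(*p)),ray(b,*B(*q))),onz(a,*A(*p),136).round(1),onz(b,*B(*q),136).round(1))
fa=[onz(c,*f,136) for c,f in((a,A(187,104)),(a,A(172,380)),(b,B(592,92)),(b,B(573,388)))]
for i in(0,2):
    d=fa[i]-fa[i+1];print('mid',((fa[i]+fa[i+1])/2).round(1),'len',np.linalg.norm(d).round(1),'az',np.arctan2(d[1],d[0]).round(3))
# cabinet top corner by triangulation
print(tri(ray(a,268,105),ray(b,285,111)))
print('cab',onz(a,268,105,196),onz(a,107,194,196),onz(b,285,111,196),onz(b,72,226,196))
E
```

```text
far (array([419.74919584,   1.91106063, 128.0236944 ]), [np.float64(0.168542918287641), np.float64(0.16854291828761725)]) [420.    3.5 136. ] [419.6   3.7 136. ]
near (array([421.26978133, -42.11925538, 130.80763795]), [np.float64(0.02652301399754511), np.float64(0.02652301399747844)]) [421.3 -40.5 136. ] [421.3 -40.1 136. ]
mid [420.7 -18.5 136. ] len 44.0 az 1.6
mid [420.4 -18.2 136. ] len 43.8 az 1.609
(array([428.27057498,  47.71725643, 168.93522452]), [np.float64(0.27708970746107225), np.float64(0.27708970746108486)])
cab [428.1445112   50.18188709 196.        ] [284.16039809 -44.37440042 196.        ] [427.18382455  49.92280792 196.        ] [285.32193021 -44.56889677 196.        ]
```

>>> {"fn": "jog_arm", "kwargs": {
  "series": [
    {"fingers":0.65,"travel":[1,0.1,0.12],"turn":0.03},
    {"fingers":0.65,"travel":[1,0.05,0.1],"turn":0.024}
  ]
}}

```text
time_s: 12.2
tool_pos: [434.0, -17.3, 231.3]
orientation: [0.503, 0.481, 0.515, -0.499]
force: [1.6, -0.6, -0.7]
finger_gap: 0.35
```

```bash
python3 settle.py 2 421.6 -18.7 180; python3 -c "
from h import *
c=snap('wrist','w11')"
```

```text
t 12.3 pos [430.9 -17.5 227.9] F [-1.4 -0.3  0.6] M [ 0.02 -0.03 -0.05] gap 0.349 units [ 1.21 -0.18  0.02] yaw of tool y 0.038 xaxis [-0.04  -0.006 -0.999]
```

View pics/w11.png

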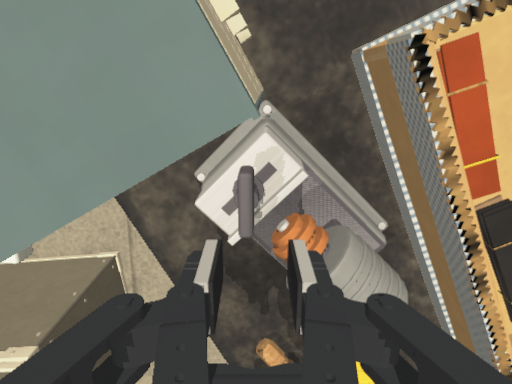

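```bash
python3 - <<'E'
from h import *
a=load('w11')['color'][150:250,210:290]
cv2.imwrite('pics/z11.png',cv2.resize(a,None,fx=6,fy=6,interpolation=cv2.INTER_CUBIC))
E
```

```text
(no output)
```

View pics/z11.png

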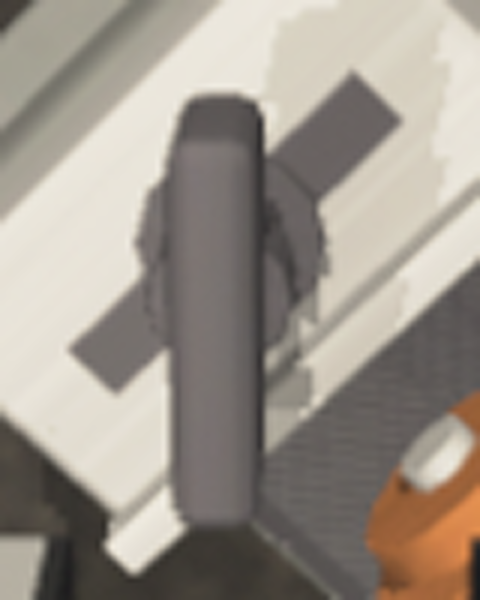

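```bash
python3 - <<'E'
from h import *
a=load('w9');b=load('w11')
A=lambda x,y:(230+x/7-.43,130+y/7-.43);B=lambda x,y:(210+x/6-.42,150+y/6-.42)
f=tri(ray(a,*A(187,104)),ray(b,*B(214,138)));n=tri(ray(a,*A(172,380)),ray(b,*B(212,522)));print(f,n)
for z in(130,136):
    p=onz(b,*B(214,138),z);q=onz(b,*B(212,522),z);d=p-q;print(z,((p+q)/2).round(1),np.linalg.norm(d).round(1),np.arctan2(d[1],d[0]).round(3))
E
```

```text
(array([419.74243771,   2.95172983, 132.39164695]), [np.float64(0.2565790003942506), np.float64(0.25657900039438775)]) (array([421.0537685 , -40.5761223 , 135.50608998]), [np.float64(0.2543148597397285), np.float64(0.25431485973978696)])
130 [419.9 -20.4 130. ] 45.6 1.596
136 [420.3 -18.1 136. ] 44.4 1.596
```

>>> {"fn": "jog_arm", "kwargs": {
  "series": [
    {"fingers":0.65,"travel":[1,-0.18,0.02],"turn":0}
  ]
}}

```text
time_s: 12.43
tool_pos: [429.6, -18.4, 198.1]
orientation: [0.505, 0.482, 0.514, -0.497]
force: [2.1, -0.1, -0.6]
finger_gap: 0.35
```

```bash
python3 settle.py 2 421.2 -18.5 148
```

```text
t 12.53 pos [421.2 -18.3 190.2] F [-0.6  0.4  1. ] M [-0.02  0.04  0.05] gap 0.351 units [1.05 0.04 0.  ] yaw of tool y 0.04 xaxis [-0.041 -0.006 -0.999]
```

>>> {"fn": "jog_arm", "kwargs": {
  "series": [
    {"fingers":0.65,"travel":[0.5,0.02,0],"turn":0}
  ]
}}

```text
time_s: 12.62
tool_pos: [424.5, -18.1, 175.2]
orientation: [0.503, 0.48, 0.518, -0.5]
force: [0.8, -1.3, 0.6]
finger_gap: 0.35
```

```bash
python3 settle.py 2 421.2 -18.5 148; python3 -c "
from h import *
c=snap('wrist','w12')"
```

```text
t 12.72 pos [422.5 -18.  172. ] F [-0.  -0.5  0.1] M [-0.01 -0.05 -0.01] gap 0.348 units [ 0.6  -0.01  0.01] yaw of tool y 0.041 xaxis [-0.04  -0.006 -0.999]
```

View pics/w12.png

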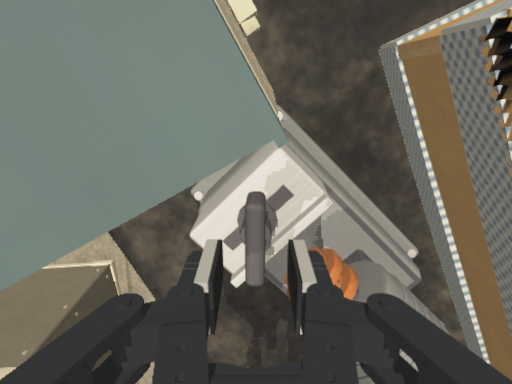

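>>> {"fn": "jog_arm", "kwargs": {
  "series": [
    {"fingers":0.65,"travel":[0.3,0,0],"turn":0.01}
  ]
}}

```text
time_s: 12.85
tool_pos: [425.2, -18.0, 164.7]
orientation: [0.501, 0.482, 0.515, -0.502]
force: [0.4, -0.1, 0.9]
finger_gap: 0.351
```

```bash
python3 settle.py 2 421.2 -18.5 148
```

```text
t 12.95 pos [423.8 -18.  162.7] F [ 0.  -0.6  1. ] M [-0.   -0.03  0.  ] gap 0.35 units [ 0.37 -0.05  0.01] yaw of tool y 0.031 xaxis [-0.037 -0.006 -0.999]
```

>>> {"fn": "jog_arm", "kwargs": {
  "series": [
    {"fingers":0.65,"travel":[0.3,0,0],"turn":0}
  ]
}}

```text
time_s: 13.03
tool_pos: [425.6, -18.1, 153.9]
orientation: [0.501, 0.482, 0.515, -0.502]
force: [0.5, -0.1, -0.3]
finger_gap: 0.348
```

```bash
python3 settle.py 2 421.2 -18.5 148; python3 -c "
from h import *
c=snap('wrist','w13')"
```

```text
t 13.13 pos [424.1 -18.1 151.8] F [-0.6  0.5  1. ] M [-0.04  0.01 -0.06] gap 0.348 units [ 0.1  -0.07  0.01] yaw of tool y 0.031 xaxis [-0.036 -0.006 -0.999]
```

View pics/w13.png

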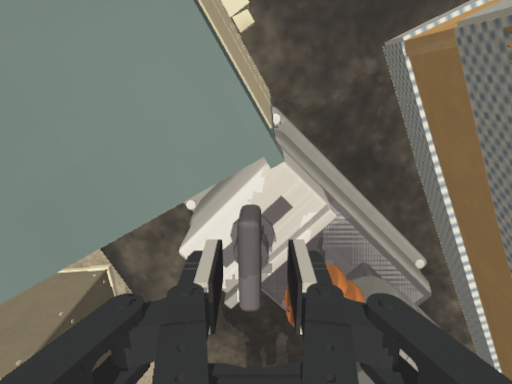

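>>> {"fn": "jog_arm", "kwargs": {
  "series": [
    {"fingers":0.65,"travel":[0.1,-0.07,0],"turn":0}
  ]
}}

```text
time_s: 13.27
tool_pos: [422.2, -18.2, 149.6]
orientation: [0.501, 0.482, 0.515, -0.502]
force: [0.2, 0.3, -0.3]
finger_gap: 0.354
```

```bash
python3 settle.py 2 421.2 -18.5 148
```

```text
t 13.37 pos [420.9 -18.2 148.7] F [ 0.7 -0.7  0.3] M [ 0.02 -0.02  0.01] gap 0.345 units [0.02 0.01 0.01] yaw of tool y 0.032 xaxis [-0.036 -0.006 -0.999]
```

>>> {"fn": "jog_arm", "kwargs": {
  "series": [
    {"fingers":1,"travel":[0,0,0],"turn":0}
  ],
  "squeeze": 40
}}

```text
time_s: 13.45
tool_pos: [420.9, -18.2, 149.1]
orientation: [0.5, 0.482, 0.515, -0.502]
force: [0.3, 0.6, -0.4]
finger_gap: 0.223
```

```bash
python3 settle.py 5 421.2 -18.5 148; python3 -c "
from h import *
c=snap('wrist','w14')"
```

```text
t 13.7 pos [421.5 -18.2 149.2] F [0.7 0.1 6.3] M [ 0.06 -0.19 -0.01] gap 0.102 units [ 0.03 -0.01  0.01] yaw of tool y 0.032 xaxis [-0.035 -0.006 -0.999]
```

View pics/w14.png

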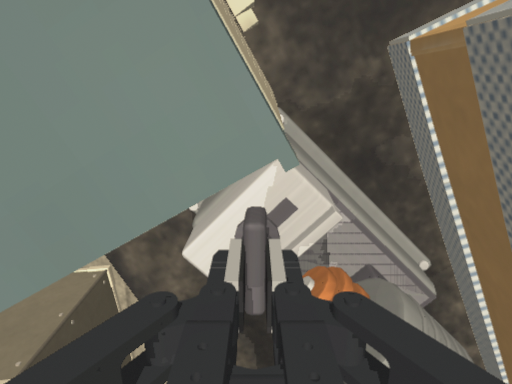

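>>> {"fn": "jog_arm", "kwargs": {
  "series": [
    {"fingers":1,"travel":[0,0,0],"turn":0.12}
  ]
}}

```text
time_s: 13.83
tool_pos: [421.6, -18.2, 149.4]
orientation: [-0.471, -0.511, -0.485, 0.531]
force: [0.9, 0.2, -4.3]
finger_gap: 0.101
```

```bash
python3 settle.py 2 421.2 -18.5 148
```

```text
t 13.93 pos [421.6 -18.1 149.3] F [0.9 0.7 1.7] M [ 0.09 -0.29  0.05] gap 0.099 units [ 0.03 -0.01  0.01] yaw of tool y -0.091 xaxis [-0.035 -0.006 -0.999]
```

>>> {"fn": "jog_arm", "kwargs": {
  "series": [
    {"fingers":1,"travel":[0,0,0],"turn":0.12}
  ]
}}

```text
time_s: 14.02
tool_pos: [421.8, -18.1, 149.3]
orientation: [-0.44, -0.538, -0.452, 0.559]
force: [0.8, -0.9, -1.3]
finger_gap: 0.103
```

```bash
python3 settle.py 2 421.2 -18.5 148
```

```text
t 14.12 pos [421.8 -18.1 149.3] F [1.2 0.4 0.4] M [ 0.12 -0.43  0.21] gap 0.102 units [ 0.03 -0.01  0.01] yaw of tool y -0.21 xaxis [-0.034 -0.006 -0.999]
```

>>> {"fn": "jog_arm", "kwargs": {
  "series": [
    {"fingers":1,"travel":[0,0,0],"turn":0.11}
  ]
}}

```text
time_s: 14.2
tool_pos: [421.9, -18.1, 149.3]
orientation: [-0.411, -0.561, -0.422, 0.583]
force: [1.3, 0.4, 0.2]
finger_gap: 0.102
```

```bash
python3 settle.py 2 421.2 -18.5 148; python3 -c "
from h import *
c=snap('wrist','w15')";python3 settle.py 12; python3 settle.py 10; python3 -c "
from h import *
c=snap('wrist','w16')
a=load('w14')['color'][180:330,170:330];b=c['color'][180:330,170:330]
cv2.imwrite('pics/z12.png',np.hstack([cv2.resize(x,None,fx=2.4,fy=3) for x in(a,b)]))";python3 settle.py 1
```

```text
t 14.3 pos [421.9 -18.1 149.3] F [1.5 0.2 0.1] M [ 0.05 -0.39  0.28] gap 0.102 units [ 0.03 -0.01  0.01] yaw of tool y -0.317 xaxis [-0.034 -0.006 -0.999]
t 14.95 pos [421.9 -18.1 149.3] F [ 2.6  0.8 -0.8] M [ 0.09 -0.72  0.31] gap 0.104 units [ -0.18  -0.81 -11.77] yaw of tool y -0.32 xaxis [-0.034 -0.006 -0.999]
t 15.45 pos [421.9 -18.1 149.4] F [ 3.6  0.3 -0.7] M [ 0.14 -0.8   0.22] gap 0.103 units [ -0.18  -0.82 -11.77] yaw of tool y -0.32 xaxis [-0.034 -0.006 -0.999]
t 15.55 pos [421.9 -18.1 149.3] F [ 3.4 -0.  -1.4] M [ 0.11 -0.84  0.28] gap 0.098 units [ -0.18  -0.82 -11.77] yaw of tool y -0.32 xaxis [-0.034 -0.006 -0.999]
```

View pics/z12.png

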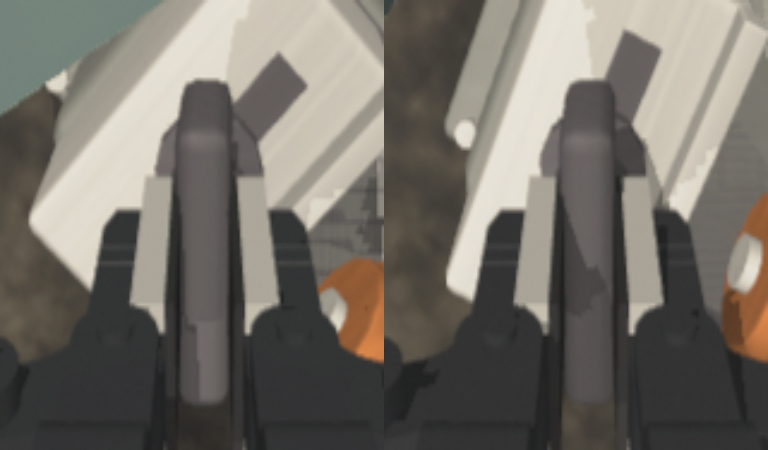

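>>> {"fn": "jog_arm", "kwargs": {
  "series": [
    {"fingers":1,"travel":[0,0,0],"turn":-0.12}
  ]
}}

```text
time_s: 15.63
tool_pos: [421.8, -18.1, 149.3]
orientation: [-0.441, -0.537, -0.453, 0.558]
force: [0.5, -0.4, -1.1]
finger_gap: 0.101
```

```bash
python3 settle.py 2 421.2 -18.5 148
```

```text
t 15.73 pos [421.7 -18.2 149.3] F [ 2.4 -0.1 -1.1] M [ 0.1  -0.69  0.18] gap 0.1 units [ 0.03 -0.01  0.01] yaw of tool y -0.198 xaxis [-0.034 -0.006 -0.999]
```

>>> {"fn": "jog_arm", "kwargs": {
  "series": [
    {"fingers":1,"travel":[0,0,0],"turn":-0.12}
  ]
}}

```text
time_s: 15.82
tool_pos: [421.6, -18.2, 149.3]
orientation: [-0.472, -0.51, -0.486, 0.531]
force: [1.8, 0.9, 0.2]
finger_gap: 0.103
```

```bash
python3 settle.py 2 421.2 -18.5 148
```

```text
t 15.92 pos [421.6 -18.2 149.3] F [1.5 0.6 0.3] M [ 0.13 -0.53  0.09] gap 0.103 units [ 0.03 -0.01  0.01] yaw of tool y -0.078 xaxis [-0.035 -0.006 -0.999]
```

>>> {"fn": "jog_arm", "kwargs": {
  "series": [
    {"fingers":1,"travel":[0,0,0],"turn":-0.11}
  ]
}}

```text
time_s: 16.0
tool_pos: [421.5, -18.2, 149.3]
orientation: [0.498, 0.484, 0.513, -0.504]
force: [1.4, -0.7, 0.8]
finger_gap: 0.1
```

```bash
python3 settle.py 3 421.2 -18.5 148
```

```text
t 16.15 pos [421.5 -18.2 149.3] F [1.9 0.2 0.7] M [ 0.04 -0.49  0.07] gap 0.103 units [ 0.03 -0.01  0.01] yaw of tool y 0.025 xaxis [-0.035 -0.006 -0.999]
```

>>> {"fn": "jog_arm", "kwargs": {
  "series": [
    {"fingers":0.65,"travel":[0,0,0],"turn":0}
  ]
}}

```text
time_s: 16.23
tool_pos: [421.0, -18.2, 149.2]
orientation: [0.497, 0.485, 0.512, -0.505]
force: [0.8, -0.1, -1.0]
finger_gap: 0.232
```

```bash
python3 settle.py 6 421.2 -18.5 148;python3 -c "
from h import *
c=snap('wrist','w17')
a=load('w13')['color'][180:330,170:330];b=c['color'][180:330,170:330]
cv2.imwrite('pics/z13.png',np.hstack([cv2.resize(x,None,fx=2.4,fy=3) for x in(a,b)]))"
```

```text
t 16.53 pos [421.2 -18.2 149.2] F [ 0.3 -0.5  0.2] M [ 0.01 -0.05  0.  ] gap 0.354 units [0.03 0.   0.01] yaw of tool y 0.024 xaxis [-0.035 -0.006 -0.999]
```

View pics/z13.png

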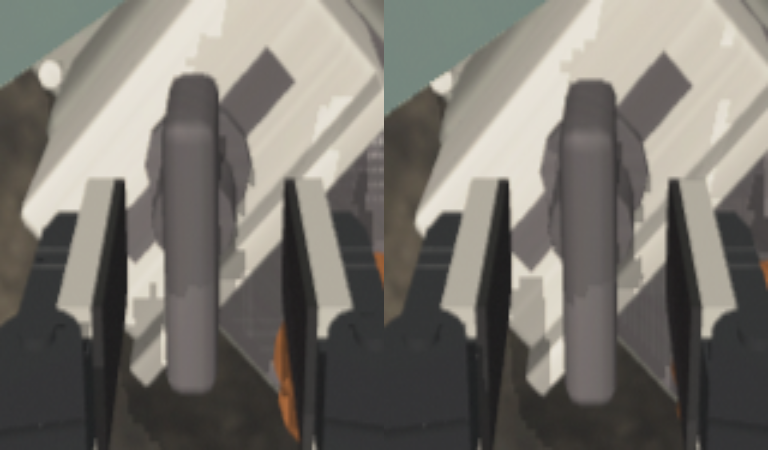

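>>> {"fn": "jog_arm", "kwargs": {
  "series": [
    {"fingers":0.65,"travel":[-0.5,0,0],"turn":0}
  ]
}}

```text
time_s: 16.67
tool_pos: [420.0, -18.0, 167.0]
orientation: [0.497, 0.483, 0.515, -0.505]
force: [-0.5, 0.3, -0.3]
finger_gap: 0.351
```

```bash
python3 settle.py 2 421.2 -18.5 148
```

```text
t 16.77 pos [423.  -18.1 170.9] F [ 0.2 -0.2 -1. ] M [-0.04 -0.06 -0.01] gap 0.35 units [ 0.57 -0.03  0.01] yaw of tool y 0.024 xaxis [-0.033 -0.006 -0.999]
```

>>> {"fn": "jog_arm", "kwargs": {
  "series": [
    {"fingers":0.65,"travel":[-0.8,0,0],"turn":0},
    {"fingers":0.65,"travel":[-1,0,0],"turn":0},
    {"fingers":0.65,"travel":[-1,0,0],"turn":0},
    {"fingers":0.65,"travel":[-1,0,0],"turn":0},
    {"fingers":0.65,"travel":[-1,0,0],"turn":0},
    {"fingers":0.65,"travel":[-1,0,0],"turn":0}
  ]
}}

```text
time_s: 17.27
tool_pos: [426.4, -16.6, 403.2]
orientation: [0.494, 0.481, 0.516, -0.508]
force: [2.2, -0.2, 0.4]
finger_gap: 0.352
```

```bash
python3 settle.py 2 450 116 400; python3 -c "
from h import *
c=snap('wrist','w18')"
```

```text
t 17.37 pos [428.6 -16.6 406.9] F [-0.  -0.2 -1.2] M [ 0.04 -0.06 -0.06] gap 0.352 units [ 0.13  0.61 -3.3 ] yaw of tool y 0.021 xaxis [-0.039 -0.006 -0.999]
```

View pics/w18.png

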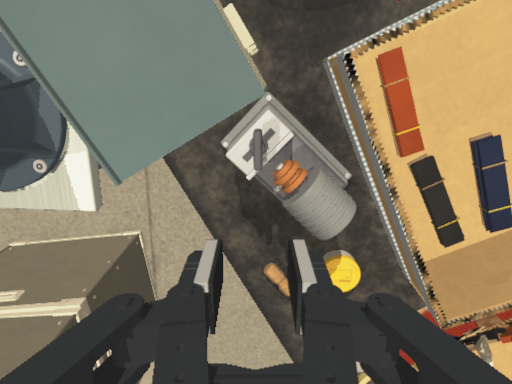

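>>> {"fn": "jog_arm", "kwargs": {
  "series": [
    {"fingers":0.3,"travel":[0,0.23,-0.97],"turn":0},
    {"fingers":0.3,"travel":[0,0.23,-0.97],"turn":0},
    {"fingers":0.3,"travel":[0,0.23,-0.97],"turn":0},
    {"fingers":0.3,"travel":[0,0.23,-0.97],"turn":0},
    {"fingers":0.3,"travel":[0,0.23,-0.97],"turn":0},
    {"fingers":0.3,"travel":[0,0.23,-0.97],"turn":0},
    {"fingers":0.3,"travel":[0,0.23,-0.97],"turn":0},
    {"fingers":0.3,"travel":[0,0.23,-0.97],"turn":0}
  ]
}}

```text
time_s: 18.08
tool_pos: [498.0, 299.6, 389.4]
orientation: [-0.491, -0.484, -0.51, 0.515]
force: [1.0, -0.8, 1.1]
finger_gap: 0.699
```

```bash
python3 settle.py 2 520 425 400
```

```text
t 18.18 pos [498.6 302.6 386.4] F [-0.8 -0.9 -1.2] M [-0.06 -0.02  0.02] gap 0.701 units [-0.41  0.53 -3.05] yaw of tool y 0.006 xaxis [-0.053 -0.012 -0.998]
```

>>> {"fn": "jog_arm", "kwargs": {
  "series": [
    {"fingers":0.3,"travel":[0,0,0],"turn":-0.12},
    {"fingers":0.3,"travel":[0,0,0],"turn":-0.12},
    {"fingers":0.3,"travel":[0,0,0],"turn":-0.12},
    {"fingers":0.3,"travel":[0,0,0],"turn":-0.12},
    {"fingers":0.3,"travel":[0,0,0],"turn":-0.12},
    {"fingers":0.3,"travel":[0,0,0],"turn":-0.12},
    {"fingers":0.3,"travel":[0,0,0],"turn":-0.12},
    {"fingers":0.3,"travel":[0,0,0],"turn":-0.12}
  ]
}}

```text
time_s: 18.85
tool_pos: [496.9, 302.8, 371.9]
orientation: [0.657, 0.183, 0.7, -0.213]
force: [-0.4, -0.0, 0.4]
finger_gap: 0.699
```

```bash
python3 settle.py 2 520 425 400
```

```text
t 18.95 pos [496.9 302.8 372. ] F [-0.4 -0.3  0.1] M [ 0.04 -0.06 -0.01] gap 0.699 units [-0.81  2.84 -1.2 ] yaw of tool y 1.0 xaxis [-0.071 -0.024 -0.997]
```

>>> {"fn": "jog_arm", "kwargs": {
  "series": [
    {"fingers":0.3,"travel":[-0.1,0.95,-0.38],"turn":-0.06},
    {"fingers":0.3,"travel":[-0.1,0.95,-0.38],"turn":-0.06},
    {"fingers":0.3,"travel":[-0.1,0.9,-0.25],"turn":-0.06}
  ]
}}

```text
time_s: 19.2
tool_pos: [517.0, 414.8, 379.5]
orientation: [0.668, 0.13, 0.715, -0.159]
force: [0.4, -0.2, 0.7]
finger_gap: 0.706
```

```bash
python3 settle.py 2 537 438 200; python3 -c "
from h import *
c=snap('wrist','w19')"
```

```text
t 19.3 pos [518.2 419.  375.4] F [ 0.6 -1.2 -1.4] M [ 0.02 -0.12  0.04] gap 0.703 units [4.32 0.87 0.5 ] yaw of tool y 1.165 xaxis [-0.077 -0.029 -0.997]
```

>>> {"fn": "jog_arm", "kwargs": {
  "series": [
    {"fingers":0.3,"travel":[0.9,0,0],"turn":0},
    {"fingers":0.3,"travel":[0.9,0,0],"turn":0},
    {"fingers":0.3,"travel":[0.5,0,0],"turn":0}
  ]
}}

```text
time_s: 19.6
tool_pos: [513.2, 414.4, 286.1]
orientation: [0.669, 0.136, 0.712, -0.161]
force: [-0.3, 0.2, 0.2]
finger_gap: 0.707
```

```bash
python3 settle.py 2 537 438 200; python3 -c "
from h import *
c=snap('wrist','w20')"
```

```text
t 19.7 pos [512.2 413.4 285.5] F [ 0.1 -1.1  0.5] M [-0.03 -0.09  0.05] gap 0.7 units [2.07 0.93 0.43] yaw of tool y 1.15 xaxis [-0.071 -0.026 -0.997]
```

View pics/w20.png

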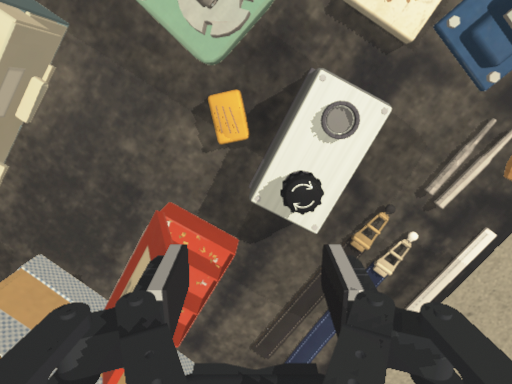

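>>> {"fn": "jog_arm", "kwargs": {
  "series": [
    {"fingers":0.3,"travel":[0.25,0.1,0.05],"turn":0},
    {"fingers":0.3,"travel":[0.25,0.1,0.05],"turn":0},
    {"fingers":0.3,"travel":[0.25,0.1,0.05],"turn":0},
    {"fingers":0.3,"travel":[0.25,0.1,0.05],"turn":0},
    {"fingers":0.3,"travel":[0.25,0.1,0.05],"turn":0},
    {"fingers":0.3,"travel":[0.25,0.1,0.05],"turn":0},
    {"fingers":0.3,"travel":[0,0,0],"turn":0},
    {"fingers":0.3,"travel":[0,0,0],"turn":0}
  ]
}}

```text
time_s: 20.42
tool_pos: [534.5, 431.3, 226.9]
orientation: [0.671, 0.139, 0.71, -0.161]
force: [-0.0, 0.4, 0.4]
finger_gap: 0.701
```

```bash
python3 settle.py 2 537 438 200
```

```text
t 20.52 pos [534.4 431.2 227.3] F [-0.6  0.3  0.1] M [ 0.06 -0.1   0.03] gap 0.699 units [0.67 0.21 0.02] yaw of tool y 1.143 xaxis [-0.061 -0.018 -0.998]
```

>>> {"fn": "jog_arm", "kwargs": {
  "series": [
    {"fingers":0.3,"travel":[0,-0.87,-0.49],"turn":0},
    {"fingers":0.3,"travel":[0,-0.87,-0.49],"turn":0},
    {"fingers":0.3,"travel":[0,-0.87,-0.49],"turn":0}
  ]
}}

```text
time_s: 20.77
tool_pos: [441.0, 363.2, 228.8]
orientation: [0.671, 0.139, 0.71, -0.161]
force: [0.1, -0.0, 0.9]
finger_gap: 0.7
```

```bash
python3 settle.py 2 537 438 200
```

```text
t 20.87 pos [436.2 359.6 229.7] F [ 0.5 -0.6  0.7] M [ 0.05 -0.05  0.  ] gap 0.701 units [0.53 2.86 1.51] yaw of tool y 1.143 xaxis [-0.066 -0.022 -0.998]
```

>>> {"fn": "jog_arm", "kwargs": {
  "series": [
    {"fingers":0.3,"travel":[0,0.88,0.47],"turn":0}
  ]
}}

```text
time_s: 20.95
tool_pos: [462.9, 380.1, 229.6]
orientation: [0.669, 0.137, 0.712, -0.163]
force: [1.2, 1.2, 0.9]
finger_gap: 0.7
```

```bash
python3 settle.py 2 537 438 200
```

```text
t 21.05 pos [470.  385.5 226.9] F [1.3 0.  0.2] M [ 0.03 -0.07 -0.  ] gap 0.704 units [0.54 1.92 1.01] yaw of tool y 1.143 xaxis [-0.064 -0.021 -0.998]
```

>>> {"fn": "jog_arm", "kwargs": {
  "series": [
    {"fingers":0.3,"travel":[0,0.88,0.47],"turn":0}
  ]
}}

```text
time_s: 21.13
tool_pos: [496.2, 405.5, 224.6]
orientation: [0.668, 0.136, 0.713, -0.164]
force: [1.9, 1.8, -0.1]
finger_gap: 0.697
```

```bash
python3 settle.py 2 537 438 200
```

```text
t 21.23 pos [503.8 411.3 221.7] F [-0.1  0.1  0. ] M [ 0.07 -0.09  0.02] gap 0.7 units [0.48 0.97 0.5 ] yaw of tool y 1.143 xaxis [-0.064 -0.021 -0.998]
```

>>> {"fn": "jog_arm", "kwargs": {
  "series": [
    {"fingers":0.3,"travel":[0,0.88,0.47],"turn":0}
  ]
}}

```text
time_s: 21.32
tool_pos: [529.0, 430.5, 218.5]
orientation: [0.668, 0.136, 0.713, -0.165]
force: [0.6, 0.9, 0.4]
finger_gap: 0.699
```

```bash
python3 settle.py 2 537 438 200; python3 -c "
from h import *
c=snap('wrist','w21')"
```

```text
t 21.42 pos [536.5 436.3 214.9] F [-0.5 -1.1 -0.5] M [ 0.03 -0.03  0.  ] gap 0.701 units [0.37 0.06 0.01] yaw of tool y 1.143 xaxis [-0.066 -0.023 -0.998]
```

View pics/w21.png

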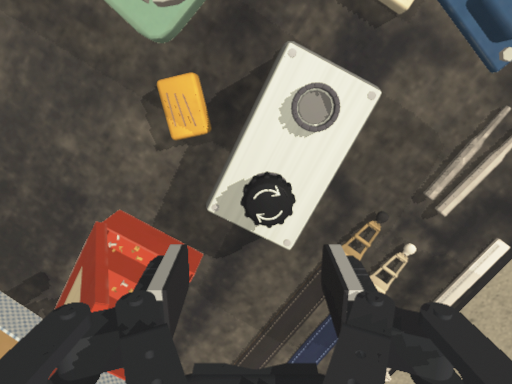

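```bash
python3 - <<'E'
from h import *
w=[load('w20'),load('w21')]
e=[dark(w[0],302,192,30,60),dark(w[1],268,199,34,60)]
print(e,tri(*[ray(c,*x[0]) for c,x in zip(w,e)]),[onz(c,*x[0],88).round(1) for c,x in zip(w,e)])
plan([539,439,150])
E
```

```text
[((301.4130554199219, 192.14306640625), (41.406822204589844, 42.517581939697266), 155.9869384765625), ((267.4867858886719, 199.457763671875), (53.15803527832031, 54.19226837158203), 0.28466686606407166)] (array([539.38571013, 438.90793515,  86.42425547]), [np.float64(0.03610427633808353), np.float64(0.03610427633780316)]) [array([539., 439.,  88.]), array([538.9, 439.1,  88. ])]
t 21.47 pos [535.2 435.3 216.7] F [ 0.6 -0.2 -0.1] M [ 0.04 -0.05 -0.02] gap 0.703 units [1.66 0.2  0.13] yaw of tool y 1.143 xaxis [-0.066 -0.022 -0.998]
```

>>> {"fn": "jog_arm", "kwargs": {
  "series": [
    {"fingers":0.05,"travel":[1.0,0.18,0.1],"turn":0}
  ]
}}

```text
time_s: 21.55
tool_pos: [541.5, 441.0, 185.7]
orientation: [0.672, 0.141, 0.709, -0.16]
force: [1.1, 1.1, 1.1]
finger_gap: 0.823
```

```bash
python3 settle.py 2 540.3 439.4 130
```

```text
t 21.65 pos [537.6 438.  174.6] F [-0.6 -1.2 -0.3] M [-0.03  0.02  0.  ] gap 0.953 units [1.11 0.12 0.11] yaw of tool y 1.144 xaxis [-0.07  -0.026 -0.997]
```

>>> {"fn": "jog_arm", "kwargs": {
  "series": [
    {"fingers":0.05,"travel":[0.8,0.06,0.04],"turn":-0.03}
  ]
}}

```text
time_s: 21.73
tool_pos: [539.4, 440.0, 149.2]
orientation: [0.672, 0.129, 0.713, -0.151]
force: [1.0, 0.8, 0.8]
finger_gap: 0.95
```

```bash
python3 settle.py 2 540.3 439.4 102; python3 -c "
from h import *
c=snap('wrist','w22')"
```

```text
t 21.83 pos [535.8 437.2 140.6] F [-1.5  1.3 -0.5] M [-0.04 -0.07 -0.03] gap 0.949 units [0.95 0.15 0.14] yaw of tool y 1.174 xaxis [-0.074 -0.029 -0.997]
```

View pics/w22.png

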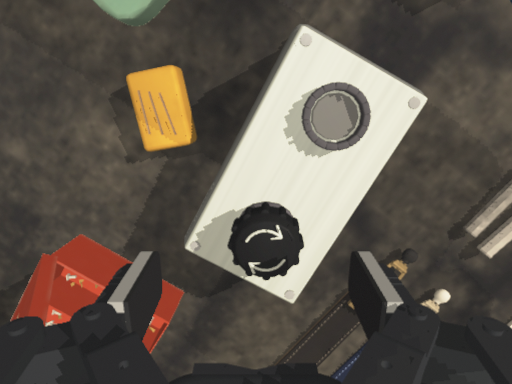

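```bash
python3 - <<'E'
from h import *
a=load('w21');b=load('w22');c=load('w20')
print(tri(ray(a,203,256),ray(b,183,290)),tri(ray(c,238,241),ray(b,183,290)),tri(ray(a,118,211),ray(b,80,236)))
E
```

```text
(array([601.15724356, 327.7638738 , -24.67512637]), [np.float64(1.0921576646896174), np.float64(1.0921576646894569)]) (array([594.82872311, 334.76080844, -10.02685746]), [np.float64(1.121525169191209), np.float64(1.1215251691911832)]) (array([512.42979608, 276.90509317,  -3.37175764]), [np.float64(0.25133866172862807), np.float64(0.2513386617286873)])
```

>>> {"fn": "jog_arm", "kwargs": {
  "series": [
    {"fingers":0.05,"travel":[0.5,0.1,0.1],"turn":0}
  ]
}}

```text
time_s: 21.97
tool_pos: [541.4, 440.4, 129.1]
orientation: [0.671, 0.128, 0.714, -0.153]
force: [1.3, 0.1, 1.1]
finger_gap: 0.954
```

```bash
python3 settle.py 2 540.3 439.4 102; python3 -c "
from h import *
c=snap('wrist','w23')"
```

```text
t 22.07 pos [540.1 439.  123.7] F [-0.1 -0.7 -0.6] M [ 0.03 -0.05 -0.03] gap 0.946 units [0.54 0.04 0.03] yaw of tool y 1.172 xaxis [-0.072 -0.027 -0.997]
```

View pics/w23.png

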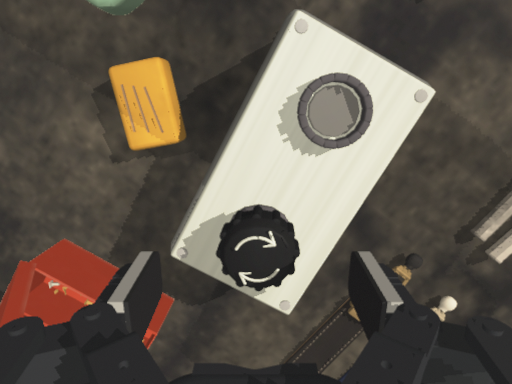

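>>> {"fn": "jog_arm", "kwargs": {
  "series": [
    {"fingers":0.05,"travel":[0.4,0.04,0.04],"turn":0}
  ]
}}

```text
time_s: 22.2
tool_pos: [542.5, 440.7, 113.6]
orientation: [0.671, 0.128, 0.714, -0.153]
force: [-0.4, 0.2, 0.7]
finger_gap: 0.95
```

```bash
python3 settle.py 2 540.3 439.4 102
```

```text
t 22.3 pos [541.  439.5 109.4] F [-0.  -0.8 -0.2] M [ 0.02 -0.13  0.02] gap 0.952 units [ 0.18  0.   -0.  ] yaw of tool y 1.172 xaxis [-0.072 -0.027 -0.997]
```

>>> {"fn": "jog_arm", "kwargs": {
  "series": [
    {"fingers":0.05,"travel":[0.12,0,0.02],"turn":0}
  ]
}}

```text
time_s: 22.38
tool_pos: [541.7, 439.4, 106.8]
orientation: [0.67, 0.127, 0.715, -0.154]
force: [0.0, -0.7, -0.3]
finger_gap: 0.946
```

```bash
python3 settle.py 2 540.3 439.4 102
```

```text
t 22.48 pos [541.5 439.  105.5] F [ 0.5 -0.4  0. ] M [ 0.05 -0.06  0.01] gap 0.947 units [ 0.09  0.   -0.03] yaw of tool y 1.172 xaxis [-0.071 -0.027 -0.997]
```

>>> {"fn": "jog_arm", "kwargs": {
  "series": [
    {"fingers":0.05,"travel":[0.08,0,-0.02],"turn":0}
  ]
}}

```text
time_s: 22.57
tool_pos: [540.9, 439.4, 103.6]
orientation: [0.67, 0.127, 0.715, -0.154]
force: [0.9, 0.2, -0.6]
finger_gap: 0.949
```

```bash
python3 settle.py 2 540.3 439.4 102
```

```text
t 22.67 pos [540.4 439.3 102.7] F [ 0.4 -0.7 -0.6] M [ 0.01 -0.08  0.02] gap 0.95 units [ 0.02  0.   -0.  ] yaw of tool y 1.172 xaxis [-0.071 -0.026 -0.997]
```

>>> {"fn": "jog_arm", "kwargs": {
  "series": [
    {"fingers":1,"travel":[0,0,0],"turn":0}
  ],
  "squeeze": 40
}}

```text
time_s: 22.75
tool_pos: [540.3, 439.3, 102.9]
orientation: [0.67, 0.126, 0.715, -0.155]
force: [0.5, 0.1, -0.2]
finger_gap: 0.832
```

```bash
python3 settle.py 8 540.3 439.4 102; python3 -c "
from h import *
c=snap('wrist','w24')"
```

```text
t 23.15 pos [540.4 439.3 103.1] F [-1.  -1.   2.9] M [-0.16  0.16  0.03] gap 0.449 units [ 0.03  0.   -0.  ] yaw of tool y 1.172 xaxis [-0.071 -0.026 -0.997]
```

View pics/w24.png

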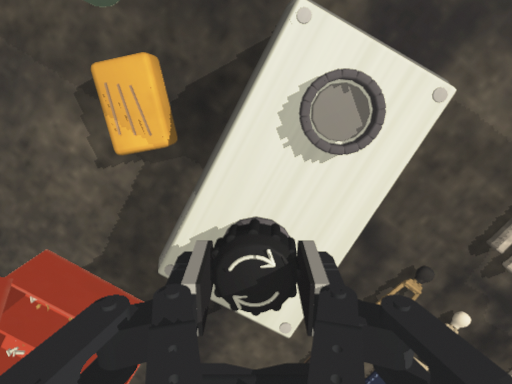

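>>> {"fn": "jog_arm", "kwargs": {
  "series": [
    {"fingers":1,"travel":[0,0,0],"turn":0.12}
  ]
}}

```text
time_s: 23.28
tool_pos: [540.5, 439.4, 103.3]
orientation: [0.661, 0.166, 0.705, -0.196]
force: [-0.8, -0.3, 2.0]
finger_gap: 0.454
```

```bash
python3 settle.py 2 540.3 439.4 102
```

```text
t 23.38 pos [540.5 439.4 103.2] F [-1.1  0.3  2.7] M [0.13 0.04 0.08] gap 0.448 units [ 0.03 -0.   -0.  ] yaw of tool y 1.049 xaxis [-0.071 -0.026 -0.997]
```

>>> {"fn": "jog_arm", "kwargs": {
  "series": [
    {"fingers":1,"travel":[0,0,0],"turn":0.12}
  ]
}}

```text
time_s: 23.47
tool_pos: [540.6, 439.6, 103.3]
orientation: [0.65, 0.205, 0.692, -0.238]
force: [-0.6, 0.3, 2.8]
finger_gap: 0.446
```

```bash
python3 settle.py 2 540.3 439.4 102
```

```text
t 23.57 pos [540.6 439.6 103.4] F [-0.2  0.4  2.7] M [ 0.17  0.03 -0.01] gap 0.448 units [ 0.03 -0.01 -0.  ] yaw of tool y 0.93 xaxis [-0.07  -0.025 -0.997]
```

>>> {"fn": "jog_arm", "kwargs": {
  "series": [
    {"fingers":1,"travel":[0,0,0],"turn":0.12}
  ]
}}

```text
time_s: 23.65
tool_pos: [540.8, 439.8, 103.5]
orientation: [0.637, 0.243, 0.677, -0.278]
force: [-0.8, -0.3, 3.9]
finger_gap: 0.45
```

```bash
python3 settle.py 2 540.3 439.4 102
```

```text
t 23.75 pos [540.8 439.8 103.6] F [-0.8 -0.9  3.7] M [ 0.23 -0.08  0.04] gap 0.45 units [ 0.04 -0.01 -0.  ] yaw of tool y 0.812 xaxis [-0.07  -0.025 -0.997]
```

>>> {"fn": "jog_arm", "kwargs": {
  "series": [
    {"fingers":1,"travel":[0,0,0],"turn":0.12}
  ]
}}

```text
time_s: 23.83
tool_pos: [540.9, 439.9, 103.9]
orientation: [0.622, 0.28, 0.659, -0.316]
force: [-2.4, -1.0, 8.1]
finger_gap: 0.448
```

```bash
python3 settle.py 2 540.3 439.4 102
```

```text
t 23.93 pos [540.9 439.9 104.2] F [-1.4 -0.9  7.2] M [0.07 0.06 0.03] gap 0.446 units [ 0.06 -0.02  0.  ] yaw of tool y 0.696 xaxis [-0.069 -0.024 -0.997]
```

>>> {"fn": "jog_arm", "kwargs": {
  "series": [
    {"fingers":1,"travel":[0,0,0],"turn":0.12}
  ]
}}

```text
time_s: 24.02
tool_pos: [541.1, 440.0, 104.8]
orientation: [0.605, 0.316, 0.64, -0.354]
force: [-1.3, -1.3, 7.2]
finger_gap: 0.446
```

```bash
python3 settle.py 2 540.3 439.4 102; python3 -c "
from h import *
c=snap('wrist','w25')"
```

```text
t 24.12 pos [541.1 440.  105. ] F [-0.5 -0.3  6.4] M [0.01 0.11 0.01] gap 0.446 units [ 0.08 -0.02  0.  ] yaw of tool y 0.579 xaxis [-0.069 -0.024 -0.997]
```

View pics/w25.png

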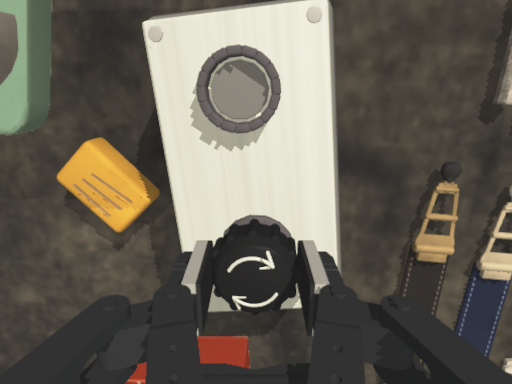

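>>> {"fn": "jog_arm", "kwargs": {
  "series": [
    {"fingers":1,"travel":[0,0,0],"turn":0.1}
  ]
}}

```text
time_s: 24.25
tool_pos: [541.2, 440.1, 105.5]
orientation: [0.59, 0.344, 0.623, -0.383]
force: [-1.4, -1.9, 6.6]
finger_gap: 0.447
```

```bash
python3 settle.py 3 540.3 439.4 102
```

```text
t 24.4 pos [541.2 440.1 105.6] F [-2.  -1.1  6.8] M [ 0.06 -0.01  0.07] gap 0.446 units [ 0.09 -0.02  0.01] yaw of tool y 0.489 xaxis [-0.068 -0.023 -0.997]
```

>>> {"fn": "jog_arm", "kwargs": {
  "series": [
    {"fingers":0.05,"travel":[0,0,0],"turn":0}
  ]
}}

```text
time_s: 24.48
tool_pos: [541.1, 440.0, 105.7]
orientation: [0.591, 0.342, 0.623, -0.381]
force: [0.6, 0.2, 0.1]
finger_gap: 0.58
```

```bash
python3 settle.py 10 540.3 439.4 102; python3 -c "
from h import *
c=snap('wrist','w26')"
```

```text
t 24.98 pos [541.1 440.1 105.5] F [ 0.   0.1 -0.4] M [ 0.02 -0.08  0.01] gap 0.954 units [ 0.09 -0.02  0.01] yaw of tool y 0.49 xaxis [-0.068 -0.024 -0.997]
```

View pics/w26.png

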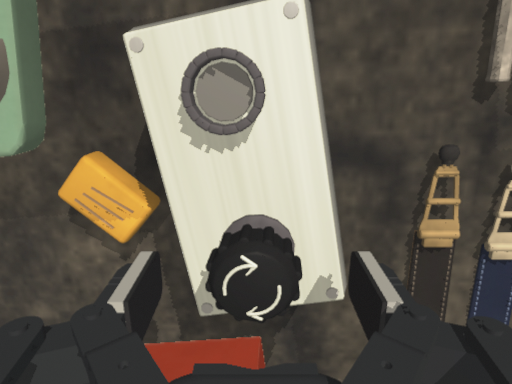

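>>> {"fn": "jog_arm", "kwargs": {
  "series": [
    {"fingers":0.05,"travel":[-0.5,0,0],"turn":0}
  ]
}}

```text
time_s: 25.12
tool_pos: [541.0, 439.3, 121.9]
orientation: [0.589, 0.342, 0.623, -0.385]
force: [-0.0, 0.2, -0.3]
finger_gap: 0.95
```

```bash
python3 settle.py 2
```

```text
t 25.22 pos [543.5 441.3 127.9] F [ 0.2 -0.1 -0.2] M [ 0.01 -0.06 -0.03] gap 0.949 units [-0.54 -0.16 -0.01] yaw of tool y 0.49 xaxis [-0.065 -0.021 -0.998]
```

>>> {"fn": "jog_arm", "kwargs": {
  "series": [
    {"fingers":0.05,"travel":[-0.9,0,0],"turn":0}
  ]
}}

```text
time_s: 25.3
tool_pos: [543.2, 440.0, 157.3]
orientation: [0.588, 0.342, 0.623, -0.386]
force: [0.0, -0.0, -1.8]
finger_gap: 0.951
```

```bash
python3 settle.py 2; python3 -c "
from h import *
c=snap('wrist','w27')"
```

```text
t 25.4 pos [547.6 443.3 168.5] F [ 0.5  0.8 -0.3] M [-0.03 -0.09 -0.05] gap 0.948 units [ 0.48 -0.21 -0.  ] yaw of tool y 0.49 xaxis [-0.06  -0.017 -0.998]
```

>>> {"fn": "jog_arm", "kwargs": {
  "series": [
    {"fingers":0.05,"travel":[-1,0,0],"turn":0},
    {"fingers":0.05,"travel":[-1,0,0],"turn":0},
    {"fingers":0.05,"travel":[-1,0,0],"turn":0},
    {"fingers":0.05,"travel":[-0.8,0,0],"turn":0}
  ]
}}

```text
time_s: 25.78
tool_pos: [552.6, 442.9, 309.3]
orientation: [0.588, 0.34, 0.624, -0.387]
force: [1.1, 1.1, 0.9]
finger_gap: 0.947
```

```bash
python3 settle.py 3; python3 -c "
from h import *
c=snap('wrist','w28');snap('side','d28');snap('scene','s28')
d=[load(x)['color'][250:310,195:265] for x in('d4','d6','d28')]
cv2.imwrite('pics/z14.png',np.hstack([cv2.resize(x,None,fx=3.7,fy=5) for x in d]))"
```

```text
t 25.93 pos [553.8 443.8 309.4] F [ 0.2  0.2 -1.7] M [ 0.02 -0.08 -0.03] gap 0.948 units [ 4.   -0.07 -0.03] yaw of tool y 0.491 xaxis [-0.074 -0.028 -0.997]
```

View pics/w27.png

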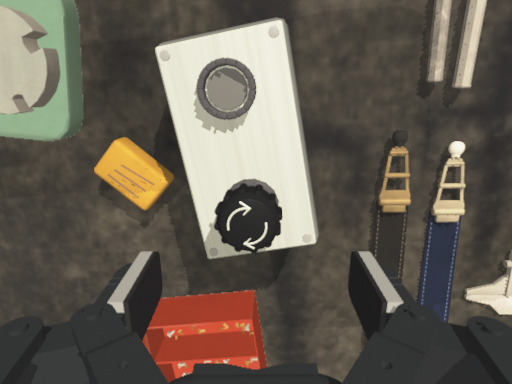

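View pics/w28.png

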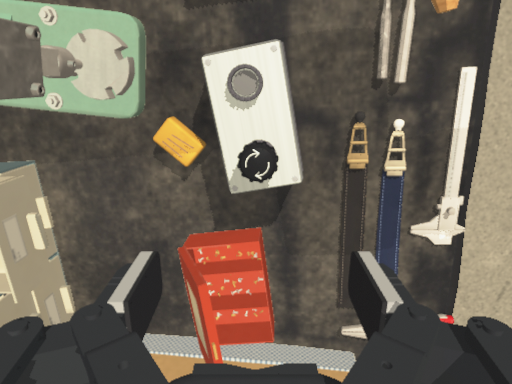

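View pics/z14.png

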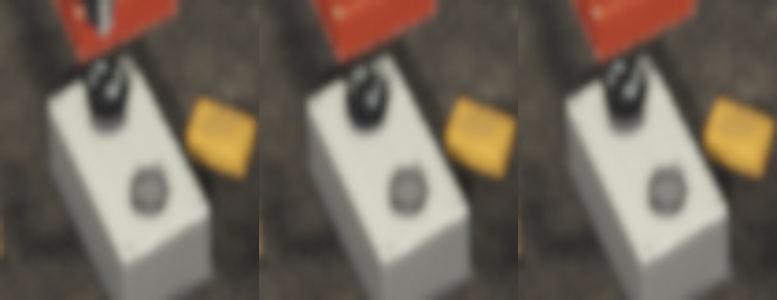

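View pics/s28.png

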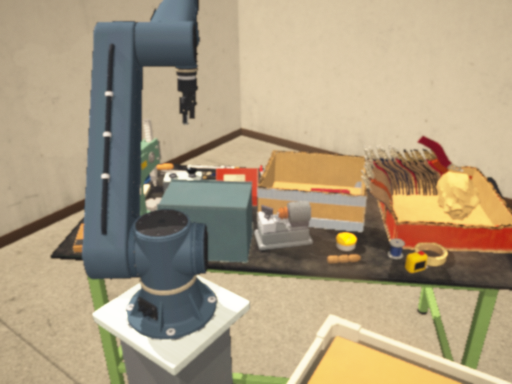

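```bash
python3 - <<'E'
from h import *
w=[load('w27'),load('w28')]
e=[dark(w[0],248,218,38,60),dark(w[1],258,162,26,60)]
print(e,tri(*[ray(c,*x[0]) for c,x in zip(w,e)]))
a=load('s7')['color'][200:280,220:450].astype(int);b=load('s28')['color'][200:280,220:450].astype(int);print('scene diff',np.abs(a-b).max(),(np.abs(a-b).max(2)>40).sum())
a=load('d0' if 0 else 'side0')['color'][255:310,195:270].astype(int);b=load('d28')['color'][255:310,195:270].astype(int);print('side diff',(np.abs(a-b).max(2)>40).sum())
s=bot.observe();print(s['time_s'],np.abs(s['joint_vel']).max(),s['force'])
print(bot.job_done())
E
```

```text
[((248.60556030273438, 219.23968505859375), (67.06688690185547, 72.27196502685547), 178.51699829101562), ((257.62713623046875, 161.3038787841797), (39.45063781738281, 41.12749481201172), 15.174150466918945)] (array([539.80415486, 439.90438421,  97.41786319]), [np.float64(0.1161233086335672), np.float64(0.11612330863365564)])
scene diff 87 248
side diff 0
26.0833 0.010841328505591288 [ 0.40633569 -0.09511671 -0.8232705 ]
the job is handed in; nothing more can be done
None
```

```bash
python3 - <<'E'
from h import *
a=load('s7')['color'][:,:].astype(int);
for o in ('scene0','s2','s28'):
    b=load(o)['color'].astype(int);m=(np.abs(a-b).max(2)>40);m[:200]=0;m[280:]=0;m[:,:220]=0;m[:,450:]=0
    ys,xs=np.nonzero(m);print(o,len(xs),(xs.min(),xs.max(),ys.min(),ys.max(),np.median(xs),np.median(ys)) if len(xs) else '')
E
```

```text
scene0 349 (np.int64(339), np.int64(445), np.int64(232), np.int64(258), np.float64(399.0), np.float64(247.0))
s2 79 (np.int64(342), np.int64(447), np.int64(237), np.int64(264), np.float64(408.0), np.float64(257.0))
s28 248 (np.int64(339), np.int64(445), np.int64(232), np.int64(270), np.float64(408.0), np.float64(249.0))
```

```bash
python3 - <<'E'
from h import *
I=[load(o)['color'][222:275,320:450] for o in('scene0','s7','s28')]
cv2.imwrite('pics/z15.png',np.vstack([cv2.resize(x,None,fx=3.6,fy=3.6) for x in I]))
a,b=[x.astype(int) for x in(I[0],I[2])];print((np.abs(a-b).max(2)>40).sum())
E
```

```text
414
```

View pics/z15.png

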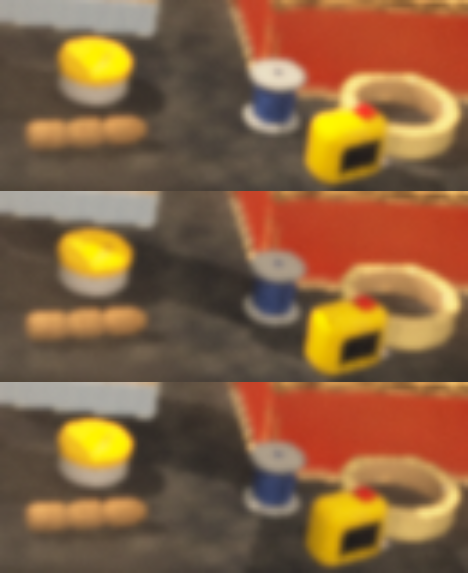

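I did the whole job in the order asked and handed it in at 26.1 s of robot time, with the arm still and clear. No verdict was reported.

- **Stop pressed:** I pushed the mushroom head to a hard bottom with closed fingertips, reaching about 23 N when settled (38 N briefly). It stayed down when I let go. The head measured about 7 mm lower from two views, and the side picture showed the gap under it closed.
- **Wing test:** I gripped the wing and turned it 0.35 rad clockwise. I held it there 1.25 s at a torque of about 0.28 N m, as the spring predicts, with readings of 0.22 to 0.31 and no steady fall. So the screw did not slip. I turned it back and opened the fingers; the wing sat at its first angle with no torque left.
- **Reset:** I gripped the head and twisted it about 0.68 rad clockwise. On letting go it sprang up and turned back.

**Last checks:**
- The button and start-button area in the side picture matches the first one with no changed pixels.
- The final two-view head height came out at 97 mm, against 93 mm before pressing. That is about 4 mm high, which I put down to measuring error in the views.
- The start button was never touched.
- The scene picture differed near the tin and spool. On inspection that was the arm's shadow, and the tin, slicker, spool and wax block had not moved.
- The tool stayed tilted by about 4° during the reset grip, with no visible effect.

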